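# Set a lever press's stop screw to a setting block

### The job

Set the stop of the small lever press: lay the thicker of the two aluminium setting blocks flat in the guide on its bed, pushed fully home against the back fence. Then turn the stop screw down (clockwise) with the large T-handle driver until the block just drags beneath its tip: lightly touching, never clamped hard. Leave the block under the screw and stand the driver back upright in the stand hole it came from; do not shift the other things on the bench.

Things in the scene. Friction and masses are not known exactly. Their poses are not given: they have to be found in the camera images.
- press: Small grey cast-iron lever press, fixed to the bench, foot 196 x 104 x 16 mm. Origin: on the bench under the stop screw's axis; its x runs back to the column, z up. The foot reaches from x -58 to +138, the ground steel bed from x -58 to +40, its top at z 20. Ram arm with round boss (radius 17.5) over the bed: x from -17.5 back, underside z 59, top z 87; ram to z 118; column at x 66 to 128, 128 high. Lever at its right (-y), down, reaching back to x 232.
- guide_home (a point): Middle of the back fence's front face, at bed level: x +17, z 20 in the press frame; same axes as the press. The guide: two rails 33 mm apart (inside), 10 mm high, from 55 mm in front of this point up to it, with a mouth flared to about 48 mm reaching 17 mm farther forward; the fence is 12 mm high. A block is slid in along +x, under the arm. Home, a block's centre lies 55 mm in front of this point and its front 35 mm overhangs the foot.
- stop_screw: Steel stop screw, upright through the boss of the press's arm. At its lower end a sprung brass nose, 10 mm across, stands out 6 mm and yields 1 mm per 10 N. Origin: middle of the nose's flat tip when it is free; z up; x and y square to the flats of the head, turning with it. It starts with the tip 2 to 5 mm above the top of the thick block in the guide.
- screw_flange (a point): On the screw's axis, at the top of its flange (30 mm across), 56 mm above the free tip. On the flange stands the head: 13 mm square, 10 mm high, then a square chamfered top 4 mm high narrowing to 8.4 mm.
- screw_turn (a joint): Turn of the stop screw in rad; grows clockwise seen from above, which lowers it: 8 mm a turn (1.273 mm per rad). At 0 the tip stands 32 mm above the bed, so it meets the thick block at 4.71 rad; starts at 0.8 to 3.1, end of thread at 8. Friction 0.04 N m holds it where it is left. Past contact the push on the block grows with the turn: 12.7 N per rad, from the nose's spring.
- thick_block: The thicker setting block: plain aluminium bar 110 x 30 x 26 mm, 0.16 to 0.32 kg, loose on the bench, lying flat. Origin: centre of the underside; x along its length. Alike end for end.
- thin_block: The other setting block, 110 x 30 x 18 mm, same look and frame; not for this job, leave it alone. The two may have changed places.
- large_driver: Large T-handle driver that fits the screw, 104 mm tall, 0.13 to 0.21 kg, upright in the stand, socket down. Origin: middle of the socket's mouth (its lower end); z up. Socket 26 mm across outside, square hole 15 mm wide, 17 mm deep, its sides along x and y. Steel shank 13 mm across. Black handle 18 (x) x 66 (y) x 26 mm, its underside 78 mm above the origin. On the screw, its mouth rests on the flange and it stands by itself.
- small_driver: Small T-handle driver, too small for the screw: 82 mm tall, handle 14 x 48 x 22 mm, standing in the other hole; leave it alone.
- driver_stand: Beech block 70 (x) x 166 (y) x 36 mm, fixed to the bench, with two round holes 31 mm wide, 30 mm deep, at y +46 and -46 mm. Origin: centre of the underside. Either driver may be in either hole.
- beech_block: Bystander: small wooden block 26 x 70 x 22 mm. Origin: centre of the underside.
- jar_beige: Bystander: jar with white lid, beige filling, 50 mm across, 60 mm tall. Origin: centre of the underside.
- jar_grey: Bystander: jar with white lid, grey filling, 52 mm across, 66 mm tall. Origin: centre of the underside.
- alu_channel: Bystander: offcut of aluminium channel, 16 x 79 x 10 mm. Origin: centre of the underside.
- stone_weight: Bystander: pebble 38 x 52 x 27 mm. Origin: centre of the underside.

How it is judged:
By the outcome, as a careful person would: the job done as asked, in the order asked, and still so for the second after the job is handed in, with the robot touching nothing.
It also fails if it takes over 70 s, if anything falls off the work surface, if the arm or the gripper's body presses on something with over 40 N, if the wrist force passes 120 N, or if a joint passes its speed limit or range.

### The arm

A 7-joint arm with a two-finger parallel gripper is mounted at the origin on a cart in front of the work surface, level with it; the furniture and walls round the work are solid. World frame = base frame: x ahead of the robot, y to its left, z up, the work surface at z = 0. Lengths are in mm, angles in degrees, forces in N, time in s.
With the tool pointing down it reaches from about 425 to 950 mm from the base axis. Payload 4.7 kg.
Tool frame: the origin (TCP) lies at the very end of the fingers, on their centre line; the grasp point (between the pads) lies 19 mm behind it; x points along the fingers, y is the direction in which the jaws open and shut, and the axes are right-handed (so a half turn about x gives the same grasp; the last joint's range is limited). The gripper opens to 85 mm and grips with 20 to 120 N. Pads are 22 mm wide; open, the fingers measure 114 mm over their backs; the gripper's body (76 mm by 85 mm) begins 54 mm behind the grasp point. The pads swing forward as they close: fully open they stand 13 mm farther back than shut.
Start: joints at [-65.827, 26.849, -2.785, 87.806, 1.381, 65.374, -4.715], TCP at [294.052, 607.603, 231.335] pointing down, gripper open.
Joint ranges: [-148.3, 148.3], [-19.14, 114.17], [-79.39, 73.82], [5.75, 140.21], [-59.74, 239.74], [12.07, 113.84], [-152.46, 152.46]. Speed limits (degrees/s): [147.25, 147.25, 180, 180, 180, 180, 180].

### API

Orientations are given as [roll, pitch, yaw] about the fixed x, y, z axes, in that order (R = Rz(yaw) Ry(pitch) Rx(roll)).
In Python, from workcell import r, cams, models gives the robot as it stands.
- The arm moves only by the shell command python3 -m handwheel 'ROWS'. ROWS is JSON, a list that holds one entry, the list of rows, each a list of 7 numbers: the turn, a rotation vector about the tool's x, y, z in degrees, then the shift along the tool's x, y, z in m, then the closure, from 0 (fully open) to 1 (shut). A call has 1 to 12 rows; each row shifts and turns the pose as measured when the row begins, along the tool's axes as they then stand; what a row does not reach is not made up. A row lasts 1/12 s, in which the tool goes at most 41.7 mm and 7.16 degrees, less where a joint would pass 70% of its speed; a pose out of reach is approached as far as the arm can. A call with a gripper value outside its range is refused whole. The fingers move at their own pace and stop on an object; the grip force is fixed at half the most. Time passes only in rows, so rows that do not move let the fingers close. It gives the time, the measured TCP pose, the force and the opening at its end, in the units of the state.
- r.sense(): the state, without advancing time (a new reading comes with each control period).
- cams.get_image(name): name is "side" or "top"; returns (picture, depth): 400x640x3 uint8, red, green, blue; 400x640 float32, mm along the optical axis (not along the pixel's ray), 0 where there is no reading.
- cams.get_calibration(name): a dict with "fx", "fy", "cx", "cy" (pixels), "dist_coeffs" ([k1, k2, p1, p2, k3] as OpenCV has them; the pictures are not rectified), "position" and "attitude" of the camera in the world. Camera axes: x right, y down, z forward; pixel columns grow to the right and rows downward; lengths in mm; the calibration is good to about 2 mm. A picture is of the moment at which its call begins. get_calibration takes no time and is no camera call.
- r.sign_off(): hands the job in, once; it reports no verdict.
Trained networks look in the newest picture that a camera, given by its name, has taken for a name from the list of things; names that differ only in an ending like _2 or _b are one class to them, and where a whole thing is asked for, a point or a joint stands for the part that bears it (a point fixed in the world has none). Each returns a list of dicts, best first, with "conf" (0 to 1); they miss things now and then, are a little off and sometimes report something else, mostly with a low value. They report only what shows in the picture. A call takes as long as a camera call.
- models.recognise(name, camera): "at" ([row, column] in pixels, amid what is visible of it).
- models.regions_of(name, camera): "pixels" (400x640 bool, what is visible of it) and "at" ([row, column] in pixels, amid what is visible of it).
- models.tip_of(name, camera): "at" ([row, column] in pixels: a listed point, or the origin of a listed thing).
The state is a dict: "time": time; "joint_pos": joint angles; "joint_velocities": joint speeds; "tau": joint torques, N m; "eef_pos": TCP position; "tcp_rot": TCP orientation; "ft_force": force on the tool from outside, world axes, zero at the start; "torque": the same for the moment, N m; "width": finger opening in mm.
Only numpy, scipy, OpenCV 4.12 (cv2) and the standard library are available. Lean on these libraries where they do the work, as an engineer would, in place of code of your own. Each camera call takes 0.05 s, during which the arm holds its last target.

## Working session

There is one attempt and no reset: what is moved stays moved. The work goes in short steps, Python scripts to look and compute and a shell command to move; the robot and the scene stay as the last step left them, time stands still between calls to the robot, and variables do not carry over. Pictures are saved under pics/ and viewed, and the job is handed in when it is done.

```bash
ls; mkdir -p pics; python3 - <<'E'
from workcell import r,cams,models
import cv2
print(r.sense())
for n in ("side","top"):
    im,d=cams.get_image(n); cv2.imwrite(f"pics/{n}0.png",im[:,:,::-1]); print(cams.get_calibration(n))
E
```

```text
pics
{'time': 0.0, 'joint_pos': array([-65.82759318,  26.8990194 ,  -2.78317066,  87.8747376 ,
         1.38071707,  65.37417776,  -4.71469712]), 'joint_velocities': array([ 0.03835494,  0.15070343,  0.0118409 , -0.09992075,  0.02232994,
        0.13526541,  0.11916467]), 'tau': array([ 2.46705849e-04, -5.10314763e+01, -4.61479928e-02, -2.37711078e+01,
        1.08582588e-02,  7.59507384e-03,  3.14634590e-06]), 'eef_pos': array([293.82491205, 607.04007909, 230.23370106]), 'tcp_rot': array([ -87.69009286,   89.885612  , -113.51681871]), 'ft_force': array([0.30391979, 0.47332979, 0.96769153]), 'torque': array([-0.00193219,  0.03225763, -0.02676604]), 'width': 85.6466105052148}
{'fx': 361.5465856542057, 'fy': 361.5465856542057, 'cx': 320.96016846842815, 'cy': 198.82073279368495, 'dist_coeffs': array([-0.04748881,  0.        ,  0.        ,  0.        ,  0.        ]), 'position': array([446.67474051, 689.84393316, 670.17296466]), 'attitude': array([-129.27503527,   -1.12362098, -167.94724224])}
{'fx': 392.32664589950735, 'fy': 392.32664589950735, 'cx': 311.44446353428947, 'cy': 195.21903559972267, 'dist_coeffs': array([-0.03119698,  0.        ,  0.        ,  0.        ,  0.        ]), 'position': array([ 413.99033497,  -22.4613898 , 1187.41093939]), 'attitude': array([-171.81603075,   -0.46357151,  -90.78338614])}
```

View pics/side0.png

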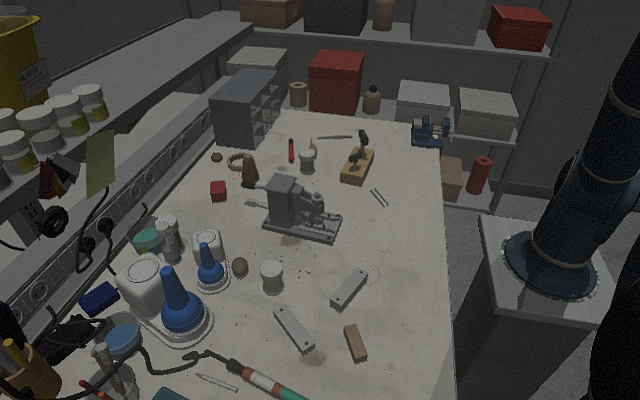

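View pics/top0.png

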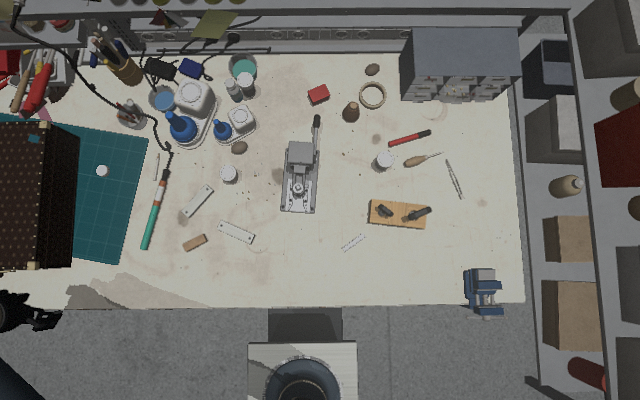

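Side view: press near (300,210), blocks at (293,328) and (349,288), stand at (357,165). Top view: press at (299,180), blocks at (197,201) and (236,232), stand at (398,214). Next I'll take measurements.

```bash
cat > h.py <<'E'
import numpy as np, cv2
from scipy.spatial.transform import Rotation as R
from workcell import r,cams,models
def cal(n):
    c=cams.get_calibration(n); K=np.array([[c['fx'],0,c['cx']],[0,c['fy'],c['cy']],[0,0,1]])
    return K,np.array(c['dist_coeffs']),np.array(c['position']),R.from_euler('xyz',c['attitude'],degrees=True).as_matrix()
def rays(n,uv):
    K,D,p,M=cal(n); q=cv2.undistortPoints(np.array(uv,float).reshape(-1,1,2),K,D).reshape(-1,2)
    return p,np.c_[q,np.ones(len(q))]@M.T
def atz(n,uv,z):
    p,d=rays(n,uv); return p+d*((z-p[2])/d[:,2])[:,None]
def proj(n,X):
    K,D,p,M=cal(n); rv,_=cv2.Rodrigues(M.T); return cv2.projectPoints(np.array(X,float).reshape(-1,1,3),rv,-M.T@p,K,D)[0].reshape(-1,2)
def cloud(n,d,mask=None):
    m=d>0
    if mask is not None: m&=mask
    v,u=np.nonzero(m); p,dd=rays(n,np.c_[u,v]); return p+dd*d[v,u][:,None],u,v
E
python3 - <<'E'
from h import *
for n in ("side","top"):
    im,d=cams.get_image(n)
    P,u,v=cloud(n,d)
    print(n,len(P)); 
    for nm in ["thick_block","thin_block","large_driver","small_driver","driver_stand","press","stop_screw","beech_block","jar_beige","jar_grey","alu_channel","stone_weight"]:
        for g in models.regions_of(nm,n)[:2]:
            Q,u,v=cloud(n,d,g['pixels'])
            if len(Q)<5: print(nm,'few');continue
            z=Q[:,2]; t=Q[z>np.percentile(z,90)-6]
            xy=t[:,:2].astype(np.float32); rc=cv2.minAreaRect(xy)
            print(nm,round(g['conf'],2),np.round(g['at']),len(Q),'med',np.round(np.median(t,0)),'z pct',np.round(np.percentile(z,[5,50,95])),'rect',np.round(rc[0]),np.round(rc[1]),round(rc[2],1))
E
```

```text
side 254974
thick_block 0.71 [290. 349.] 780 med [477. 198.  27.] z pct [ 6. 26. 28.] rect [477. 195.] [110.  31.] 65.9
thin_block 0.77 [329. 294.] 926 med [568. 316.  19.] z pct [ 3. 18. 21.] rect [570. 313.] [ 30. 110.] 48.9
large_driver 0.59 [139. 360.] 169 med [ 518. -325.  111.] z pct [  1.  99. 112.] rect [ 518. -331.] [15. 67.] 20.4
large_driver 0.48 [156. 353.] 119 med [ 530. -240.   88.] z pct [43. 80. 90.] rect [ 530. -240.] [44. 14.] 54.5
small_driver 0.68 [157. 352.] 184 med [ 530. -240.   87.] z pct [30. 73. 89.] rect [ 528. -241.] [48. 16.] 48.4
small_driver 0.46 [274. 272.] 671 med [646. 215.  60.] z pct [ 1. 57. 62.] rect [646. 213.] [48. 47.] 6.8
driver_stand 0.92 [170. 359.] 742 med [ 514. -264.   37.] z pct [ 4. 36. 39.] rect [ 524. -288.] [171.  71.] 82.1
driver_stand 0.21 [214. 297.] 3522 med [687.   5. 129.] z pct [ 12.  44. 129.] rect [687.  -1.] [71. 58.] 83.5
press 0.87 [214. 296.] 3559 med [687.   4. 129.] z pct [ 12.  47. 129.] rect [688.  -2.] [74. 59.] 85.4
press 0.75 [290. 349.] 805 med [478. 199.  27.] z pct [ 5. 26. 28.] rect [477. 195.] [110.  31.] 65
[... 1921 characters left out ...]
t [102. 106. 119.] rect [590.   5.] [12. 12.] 42.8
stop_screw 0.16 [175. 301.] 2448 med [685.  -3. 127.] z pct [ 12.  30. 129.] rect [653.  -0.] [ 72. 131.] 84.2
beech_block 0.74 [244. 191.] 285 med [444. 315.  21.] z pct [-3. 20. 24.] rect [444. 317.] [26. 70.] 28.0
jar_beige 0.8 [175. 228.] 261 med [646. 211.  59.] z pct [19. 58. 61.] rect [647. 210.] [45. 47.] 1.3
jar_grey 0.66 [159. 385.] 289 med [ 680. -251.   65.] z pct [19. 64. 68.] rect [ 680. -251.] [47. 49.] 87.5
alu_channel 0.71 [242. 356.] 166 med [ 441. -163.    5.] z pct [-3.  1. 10.] rect [ 438. -159.] [19. 73.] 35.1
alu_channel 0.63 [176. 302.] 2514 med [686.  -3. 127.] z pct [ 12.  30. 129.] rect [653.  -0.] [ 72. 131.] 84.2
```

```bash
python3 - <<'E'
from h import *
for n in ("side","top"):
    im,d=cams.get_image(n)
    for nm in ["guide_home","screw_flange","stop_screw","press","large_driver","thick_block","thin_block","driver_stand"]:
        for g in models.tip_of(nm,n)[:2]:
            z={'guide_home':20,'screw_flange':105}.get(nm,0)
            if nm=='large_driver': z=6
            if nm=='stop_screw': z=49
            print(n,nm,round(g['conf'],2),np.round(g['at'],1),np.round(atz(n,[g['at'][::-1]],z)[0],1))
im,d=cams.get_image('top')
c=im[140:260,150:450]; cv2.imwrite('pics/topz.png',cv2.resize(c,(750,300),interpolation=cv2.INTER_CUBIC)[:,:,::-1])
im,d=cams.get_image('side')
c=im[120:360,220:420]; cv2.imwrite('pics/sidez.png',cv2.resize(c,(500,600),interpolation=cv2.INTER_CUBIC)[:,:,::-1])
E
```

```text
side guide_home 0.95 [219.4 307.4] [617.3   2.2  20. ]
side screw_flange 0.59 [272.2 242.5] [683.2 271.4 105. ]
side screw_flange 0.43 [196.6 317. ] [591.6   5.3 105. ]
side stop_screw 0.61 [211.2 314.6] [598.9  -2.   49. ]
side stop_screw 0.29 [167.2 309. ] [ 660.4 -195.6   49. ]
side press 0.56 [225.6 321.8] [579.1  -3.9   0. ]
side large_driver 0.74 [162.2 360. ] [ 517.3 -325.9    6. ]
side thick_block 0.97 [293.8 348.9] [474.7 197.8   0. ]
side thin_block 0.92 [327.8 292.7] [574.2 306.4   0. ]
side driver_stand 0.7 [168.8 355.3] [ 528.  -292.4    0. ]
top guide_home 0.86 [188.3 299.4] [603.3   1.8  20. ]
top screw_flange 0.55 [184.7 298.3] [599.7   3.  105. ]
top stop_screw 0.48 [191.9 296.6] [588.    9.5  49. ]
top press 0.82 [196.1 301.2] [582.3  -3.1   0. ]
top large_driver 0.64 [215.4 407.8] [ 518.3 -325.6    6. ]
top thick_block 0.95 [229.8 236.9] [482.  192.1   0. ]
top thin_block 0.65 [201.7 197.4] [569.  313.9   0. ]
top driver_stand 0.84 [215.  393.8] [ 520.6 -284.4    0. ]
top driver_stand 0.28 [187.7 297.7] [608.4   7.4   0. ]
```

View pics/topz.png

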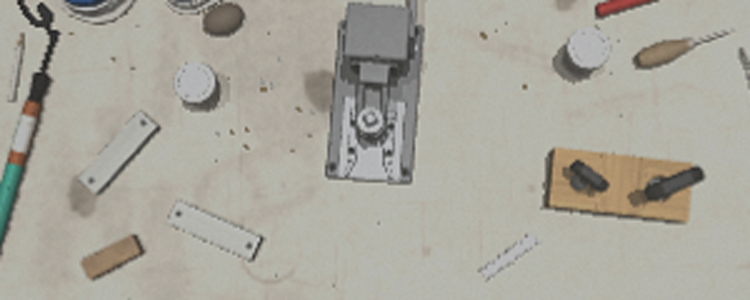

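View pics/sidez.png

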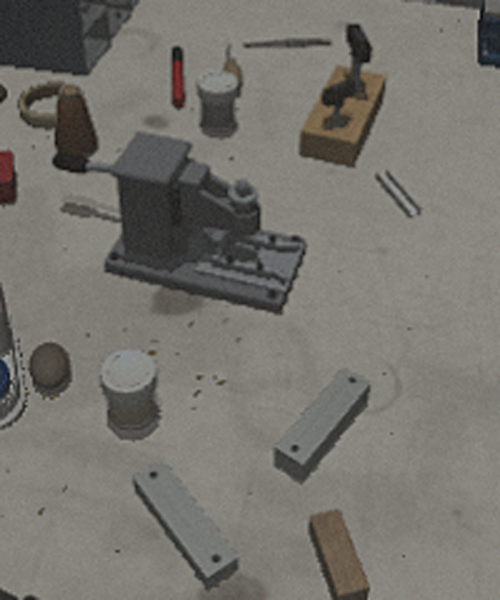

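```bash
python3 - <<'E'
from h import *
# average depth a few frames; press geometry
for n in ("side","top"):
    Ps=[]
    for k in range(3):
        im,d=cams.get_image(n); P,u,v=cloud(n,d); Ps.append(P)
    P=np.vstack(Ps)
    m=(P[:,0]>500)&(P[:,0]<820)&(abs(P[:,1])<110); P=P[m]
    def rect(lo,hi,extra=None,nm=''):
        Q=P[(P[:,2]>lo)&(P[:,2]<hi)]
        if extra is not None: Q=Q[extra(Q)]
        rc=cv2.minAreaRect(Q[:,:2].astype(np.float32)); print(n,nm,len(Q),'med',np.round(np.median(Q,0),1),np.round(rc[0],1),np.round(rc[1],1),round(rc[2],2))
    rect(124,134,None,'column top')
    rect(8,40,lambda q:(q[:,0]<640)&(abs(q[:,1])<60),'foot')
    rect(108,123,lambda q:(q[:,0]<610),'screwtop')
    rect(10,18,lambda q:(q[:,0]<720)&(abs(q[:,1])<70),'foot2')
    # stand
E
```

```text
side column top 1299 med [686.6   2.2 129. ] [688.  -3.] [77.3 60.2] 83.82
side foot 3218 med [583.5  27.   21.1] [586.5   7.7] [104.1 107.6] 88.53
side screwtop 113 med [592.5   9.2 116. ] [592.8  10.1] [22.5 20.7] 44.55
side foot2 1624 med [638.6  44.2  16.3] [626.2   3.5] [105.9 183.1] 84.61
top column top 1528 med [687.4  -3.2 127. ] [687.2  -4.2] [71.6 62.2] 84.88
top foot 2931 med [575.4   3.3  18. ] [588.   5.] [103.9 110.6] 84.76
top screwtop 74 med [590.9   3.8 116.4] [593.5   4.4] [18.  15.4] 26.13
top foot2 2184 med [617.6  -5.3  15. ] [628.6   1.2] [103.9 192.1] 84.68
```

Pixels agree between the views: the thick block (27 mm high) is the one at (475,194). The large driver is in the far stand hole, and the press yaw is about -5.3°. Next I'll write a helper that works out tool-frame deltas.

```bash
cat >> h.py <<'E'
def st():
    s=r.sense(); M=R.from_euler('xyz',s['tcp_rot'],degrees=True).as_matrix(); return s,M
def to(x,y,z,jaw):
    """needed rot vec (tool) deg and shift (tool) mm to reach down-pointing pose, jaw angle mod 180"""
    s,M=st(); p=s['eef_pos']
    cur=np.degrees(np.arctan2(M[1,1],M[0,1]))
    print('t %.2f'%s['time'],'p',np.round(p,1),'jaw %.2f'%cur,'xax',np.round(M[:,0],3),'j',np.round(s['joint_pos'],1),'F',np.round(s['ft_force'],1),'T',np.round(s['torque'],2),'w %.1f'%s['width'])
    for k in (jaw,jaw+180,jaw-180):
        a=np.radians(k); Y=np.array([np.cos(a),np.sin(a),0]);X=np.array([0,0,-1.]);G=np.c_[X,Y,np.cross(X,Y)]
        rv=np.degrees(R.from_matrix(M.T@G).as_rotvec()); 
        if abs(((k-cur+180)%360-180))<179.9: print(' goal jaw',k,'rotvec',np.round(rv,2))
    d=np.array([x,y,z])-p
    print(' shift tool mm (now)',np.round(M.T@d,1),' world',np.round(d,1)); return
E
python3 - <<'E'
from h import *
to(460.7,161.2,80,155.7)
E
```

```text
t 2.70 p [294.1 607.6 231.4] jaw 64.17 xax [ 0.  0. -1.] j [-65.8  26.8  -2.8  87.8   1.4  65.4  -4.7] F [0.6 0.  0.5] T [-0.04  0.04 -0.  ] w 85.7
 goal jaw 155.7 rotvec [-9.153e+01  0.000e+00 -1.000e-02]
 goal jaw 335.7 rotvec [ 8.847e+01 -1.000e-02 -0.000e+00]
 goal jaw -24.30000000000001 rotvec [ 8.847e+01 -1.000e-02 -0.000e+00]
 shift tool mm (now) [ 151.3 -329.2  344.5]  world [ 166.6 -446.4 -151.4]
```

```bash
python3 -m handwheel '[[[0,0,0,0,-0.028,0.029,0],[0,0,0,0,-0.028,0.029,0],[0,0,0,0,-0.028,0.029,0],[0,0,0,0,-0.028,0.029,0],[0,0,0,0,-0.028,0.029,0],[0,0,0,0,-0.028,0.029,0],[0,0,0,0,-0.028,0.029,0],[0,0,0,0,-0.028,0.029,0],[0,0,0,0,-0.028,0.029,0],[0,0,0,0,-0.028,0.029,0],[0,0,0,0,-0.028,0.029,0],[0,0,0,0,-0.028,0.029,0]]]'
python3 -m handwheel '[[[7.1,0,0,0,0,0,0],[7.1,0,0,0,0,0,0],[7.1,0,0,0,0,0,0],[7.1,0,0,0,0,0,0],[7.1,0,0,0,0,0,0],[7.1,0,0,0,0,0,0],[7.1,0,0,0,0,0,0],[7.1,0,0,0,0,0,0],[7.1,0,0,0,0,0,0],[7.1,0,0,0,0,0,0],[7.1,0,0,0,0,0,0],[7.1,0,0,0,0,0,0]]]'
python3 - <<'E'
from h import *
to(460.7,161.2,80,155.7)
E
```

```text
time: 3.7
eef_pos: [463.1, 149.9, 228.6]
tcp_rot: [111.5, 89.4, 86.9]
ft_force: [1.4, -0.2, 0.8]
width: 85.3
time: 4.7
eef_pos: [468.2, 134.8, 231.8]
tcp_rot: [163.2, 89.3, 52.4]
ft_force: [-0.5, -0.2, 0.2]
width: 85.6
t 4.70 p [468.2 134.8 231.8] jaw -20.83 xax [ 0.008  0.01  -1.   ] j [-37.7   8.8  19.1 113.9  -3.9  57.3 -37.6] F [-0.5 -0.2  0.2] T [ 0.03 -0.01  0.  ] w 85.6
 goal jaw 155.7 rotvec [-176.53    0.29   -1.07]
 goal jaw 335.7 rotvec [ 3.47 -0.69 -0.19]
 goal jaw -24.30000000000001 rotvec [ 3.47 -0.69 -0.19]
 shift tool mm (now) [152.  -16.9 -20.2]  world [  -7.5   26.4 -151.8]
```

```bash
python3 -m handwheel '[[[1.2,-0.2,-0.1,0.03,-0.006,-0.007,0],[1.2,-0.2,-0.1,0.03,-0.006,-0.007,0],[1.1,-0.2,0,0.03,-0.005,-0.006,0],[0,0,0,0.03,0,0,0],[0,0,0,0.03,0,0,0],[0,0,0,0,0,0,0]]]'
python3 - <<'E'
from h import *
to(460.7,161.2,6,-24.3)
im,d=cams.get_image('side'); c=im[220:370,250:450]; cv2.imwrite('pics/s1.png',cv2.resize(c,(800,600),interpolation=cv2.INTER_CUBIC)[:,:,::-1])
E
```

```text
time: 5.2
eef_pos: [465.6, 164.3, 81.6]
tcp_rot: [147.2, 89.1, 32.4]
ft_force: [-1.3, -1.2, -0.2]
width: 85.5
t 5.20 p [465.6 164.3  81.6] jaw -24.77 xax [ 0.013  0.009 -1.   ] j [-37.5  21.5  16.2 121.6 -10.   37.2 -39.2] F [-1.3 -1.2 -0.2] T [-0.02  0.11  0.01] w 85.5
 goal jaw -24.3 rotvec [-0.47 -0.76 -0.5 ]
 goal jaw 155.7 rotvec [179.52  -0.78   1.19]
 goal jaw -204.3 rotvec [179.52  -0.78   1.19]
 shift tool mm (now) [75.5 -3.8  5.9]  world [ -4.9  -3.1 -75.6]
```

View pics/s1.png

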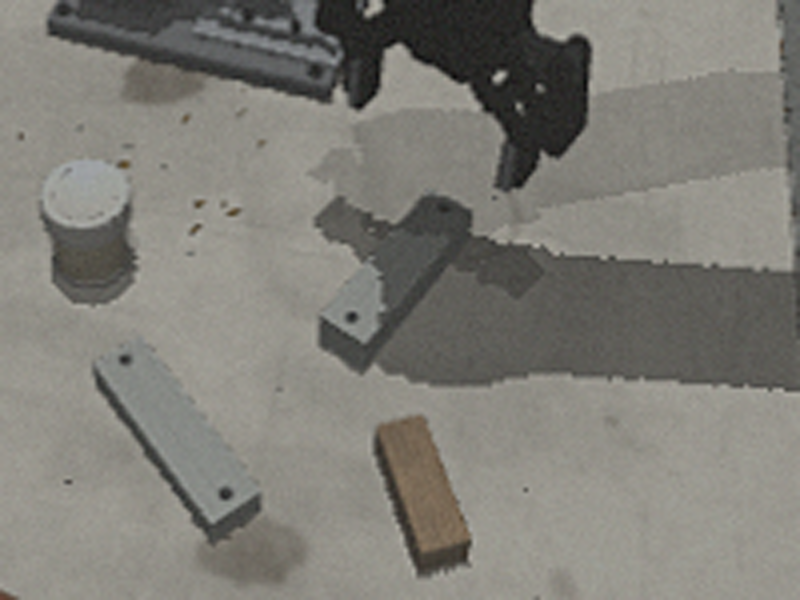

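Picture: the fingers (500,180) and (365,100) straddle the far end of the thick block (445,215). Descending.

```bash
python3 -m handwheel '[[[-0.3,-0.4,-0.3,0.025,-0.002,0.003,0],[-0.2,-0.4,-0.2,0.025,-0.002,0.003,0],[0,0,0,0.02,0,0,0],[0,0,0,0.007,0,0,0],[0,0,0,0,0,0,0]]]'
python3 - <<'E'
from h import *
to(460.7,161.2,4,-24.3)
E
```

```text
time: 5.67
eef_pos: [470.9, 164.4, 13.9]
tcp_rot: [139.5, 88.8, 25.2]
ft_force: [-0.1, -0.1, -0.5]
width: 85.3
t 5.67 p [470.9 164.4  13.9] jaw -24.32 xax [ 0.019  0.009 -1.   ] j [-34.6  28.6  13.2 123.1 -13.4  28.4 -35.6] F [-0.1 -0.1 -0.5] T [-0.05  0.05  0.01] w 85.3
 goal jaw -24.3 rotvec [-0.02 -0.93 -0.8 ]
 shift tool mm (now) [ 9.7 -8.1  7.3]  world [-10.2  -3.2  -9.9]
```

```bash
python3 -m handwheel '[[[0,-0.9,-0.8,0.004,-0.008,0.007,0],[0,-0.4,-0.3,0.004,-0.002,0.002,0],[0,0,0,0.002,0,0,0],[0,0,0,0,0,0,0]]]'
python3 - <<'E'
from h import *
to(460.7,161.2,4,-24.3)
E
```

```text
time: 6.0
eef_pos: [460.9, 161.4, 8.4]
tcp_rot: [-49.8, 89.9, -164.1]
ft_force: [0.1, 0.5, -1.0]
width: 85.5
t 6.00 p [460.9 161.4   8.4] jaw -24.36 xax [-0.002 -0.    -1.   ] j [-34.8  29.   13.2 123.6 -13.3  28.7 -35.8] F [ 0.1  0.5 -1. ] T [-0.02 -0.06  0.02] w 85.5
 goal jaw -24.3 rotvec [-0.06  0.06  0.07]
 shift tool mm (now) [ 4.4 -0.1  0.3]  world [-0.2 -0.2 -4.4]
```

```bash
python3 -m handwheel '[[[0,0,0,0.004,0,0,0],[0,0,0,0.001,0,0,0.4],[0,0,0,0,0,0,1],[0,0,0,0,0,0,1],[0,0,0,0,0,0,1],[0,0,0,0,0,0,1],[0,0,0,0,0,0,1],[0,0,0,0,0,0,1],[0,0,0,0,0,0,1],[0,0,0,0,0,0,1]]]'
python3 - <<'E'
from h import *
to(460.7,161.2,60,-24.3)
E
```

```text
time: 6.83
eef_pos: [462.2, 162.0, 4.8]
tcp_rot: [153.3, 89.9, 39.0]
ft_force: [-1.2, 0.0, -0.5]
width: 29.0
t 6.83 p [462.2 162.    4.8] jaw -24.34 xax [ 0.001  0.001 -1.   ] j [-34.6  29.4  12.9 123.6 -13.6  28.1 -35.6] F [-1.2  0.  -0.5] T [-0.09  0.05 -0.01] w 29.0
 goal jaw -24.3 rotvec [-0.04 -0.09 -0.05]
 shift tool mm (now) [-55.2  -1.    1.3]  world [-1.5 -0.8 55.2]
```

```bash
python3 -m handwheel '[[[0,0,0,-0.03,0,0,1],[0,0,0,-0.03,0,0,1],[7.1,0,0,-0.01,0,0,1],[7.1,0,0,0,0,0,1],[7.1,0,0,0,0,0,1],[7.1,0,0,0,0,0,1],[7.1,0,0,0,0,0,1],[7.1,0,0,0,0,0,1],[7.1,0,0,0,0,0,1],[7.1,0,0,0,0,0,1],[7.1,0,0,0,0,0,1],[0,0,0,0,0,0,1]]]'
python3 - <<'E'
from h import *
to(443.5,19.1,70,-95.3)
E
```

```text
time: 7.83
eef_pos: [456.9, 160.3, 74.6]
tcp_rot: [12.9, 89.5, -166.3]
ft_force: [0.4, -0.3, -1.2]
width: 28.5
t 7.83 p [456.9 160.3  74.6] jaw -89.18 xax [-0.009 -0.002 -1.   ] j [-51.1  24.4  33.6 122.8 -21.4  39.  -92.1] F [ 0.4 -0.3 -1.2] T [0.02 0.02 0.02] w 28.5
 goal jaw -95.3 rotvec [ 6.12  0.53 -0.15]
 goal jaw 84.7 rotvec [-173.88    0.23    0.8 ]
 goal jaw -275.3 rotvec [-173.88    0.23    0.8 ]
 shift tool mm (now) [  5.1 141.   15.3]  world [ -13.4 -141.2   -4.6]
```

```bash
python3 -m handwheel '[[[1.5,0.2,0,0.001,0.03,0.003,1],[1.5,0.2,0,0.001,0.03,0.003,1],[1.5,0.1,0,0.001,0.03,0.003,1],[1.5,0,0,0.001,0.03,0.003,1],[0,0,0,0,0.023,0.003,1],[0,0,0,0,0,0,1],[0,0,0,0,0,0,1]]]'
python3 - <<'E'
from h import *
to(443.5,19.1,70,-95.3)
im,d=cams.get_image('top'); g=models.regions_of('thick_block','top')
c=im[160:280,230:390]; cv2.imwrite('pics/t2.png',cv2.resize(c,(800,600),interpolation=cv2.INTER_CUBIC)[:,:,::-1])
im,d=cams.get_image('side'); c=im[160:280,250:410]; cv2.imwrite('pics/s2.png',cv2.resize(c,(800,600),interpolation=cv2.INTER_CUBIC)[:,:,::-1])
E
```

```text
time: 8.42
eef_pos: [436.0, 15.1, 69.6]
tcp_rot: [63.4, 89.8, -120.4]
ft_force: [-0.3, 0.5, -2.5]
width: 28.8
t 8.42 p [436.   15.1  69.6] jaw -93.81 xax [-0.001 -0.002 -1.   ] j [-37.1  21.3  35.8 129.3 -21.4  35.1 -79.2] F [-0.3  0.5 -2.5] T [ 0.03  0.06 -0.03] w 28.8
 goal jaw -95.3 rotvec [ 1.49  0.07 -0.14]
 goal jaw 84.7 rotvec [-1.7851e+02  2.3000e-01  1.1000e-01]
 goal jaw -275.3 rotvec [-1.7851e+02  2.3000e-01  1.1000e-01]
 shift tool mm (now) [-0.5 -4.5 -7.2]  world [7.5 4.  0.4]
```

View pics/t2.png

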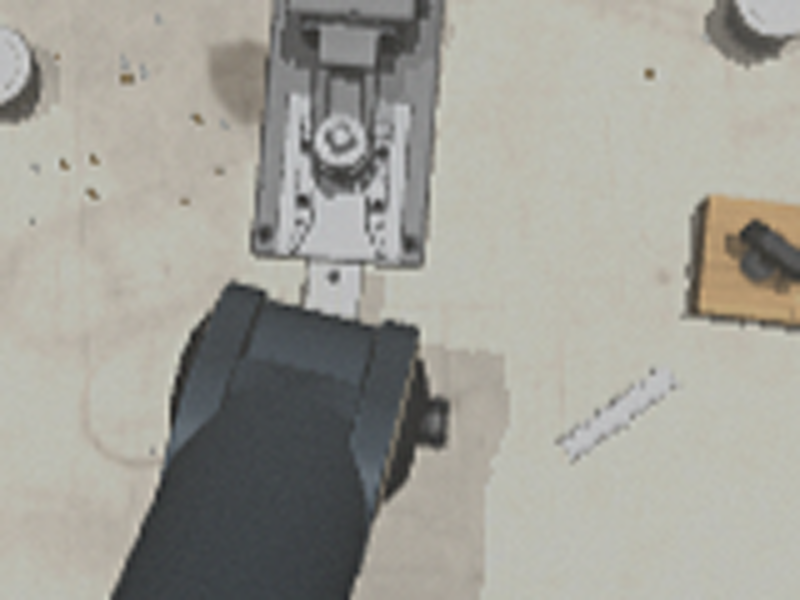

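View pics/s2.png

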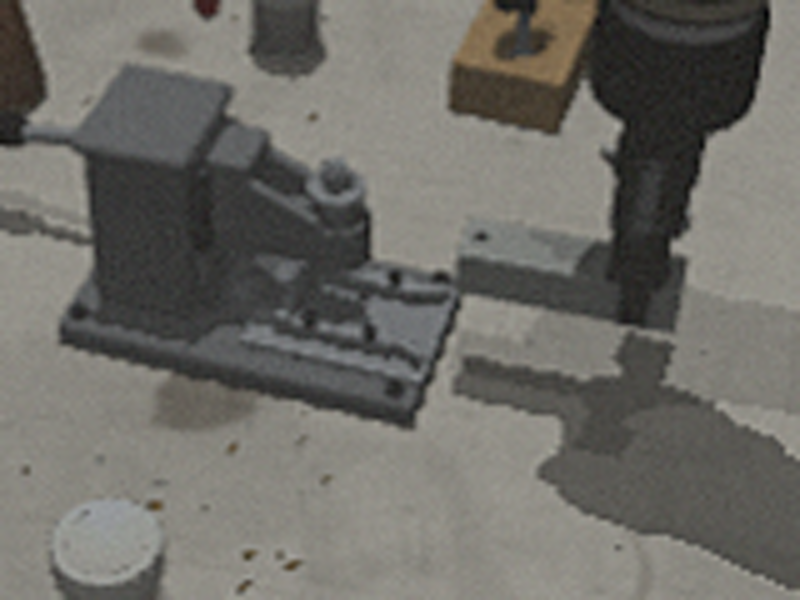

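Top view: the block's rear end (332,290) lines up with the mouth (343,245) and the screw head (340,138). Side view: the block is held level in front of the foot. Next I'll check lateral alignment with depth.

```bash
python3 - <<'E'
from h import *
a=np.radians(-5.3); ex=np.array([np.cos(a),np.sin(a)]); ey=np.array([-np.sin(a),np.cos(a)]); o=np.array([590.5,5.5])
for n in ('top','side'):
    im,d=cams.get_image(n); P,u,v=cloud(n,d); X=(P[:,:2]-o)@ex; Y=(P[:,:2]-o)@ey; Z=P[:,2]
    m=(Z>82)&(Z<95)&(X>-90)&(X<-62)&(abs(Y)<40)
    print(n,'block n',m.sum(),'y',np.round(np.percentile(Y[m],[2,50,98]),1),'xmax',X[m].max(),'z',np.percentile(Z[m],[10,50,90]))
    xs=X[m];ys=Y[m]
    for lo,hi,nm in ((124,134,'col'),):
        k=(Z>lo)&(Z<hi)&(X>60)&(X<140)&(abs(Y)<50); print(nm,'x',np.percentile(X[k],[1,99]),'y',np.percentile(Y[k],[1,99]))
    k=(Z>8)&(Z<34)&(X>-70)&(X<-20)&(abs(Y)<75); print('foot y',np.percentile(Y[k],[0.5,99.5]),'x',np.percentile(X[k],[.5]))
    k=(Z>25)&(Z<35)&(X>-38)&(X<-18)&(abs(Y)<40); print('rails y',np.percentile(Y[k],[2,25,50,75,98]),k.sum())
    k=(Z>95)&(Z<125)&(abs(X)<20)&(abs(Y)<20); print('flange',(X[k].min()+X[k].max())/2,(Y[k].min()+Y[k].max())/2,np.ptp(X[k]),np.ptp(Y[k]))
E
```

```text
top block n 93 y [-15.3  -1.4  12.6] xmax -64.84072179769622 z [86.77612106 89.28694802 91.91581475]
col x [ 66.93917689 126.40984128] y [-35.13022144  34.18002758]
foot y [-51.94438625  50.48960654] x [-57.40348926]
rails y [-26.37256239 -22.50156622  15.87472149  21.24762722  25.61280987] 44
flange 2.6614433227940593 -1.9996513330835741 34.08485968600896 29.753082908421675
side block n 113 y [-13.7   5.9  16.8] xmax -62.87473161190214 z [86.04668972 90.87911075 92.44346232]
col x [ 68.49725168 125.71430459] y [-33.35838431  36.65346513]
foot y [-49.43415269  52.92593531] x [-55.46410863]
rails y [-24.50519655 -17.96645612 -14.59629738  24.98389183  27.94316338] 58
flange 3.9710047749203454 2.218963350518826 31.883829701755083 31.890894742826582
```

```bash
python3 -m handwheel '[[[1.5,0,0,0.010,-0.0024,0,1],[0,0,0,0.01,0,0,1],[0,0,0,0.005,0,0,1],[0,0,0,0,0,0,1]]]'
cat > al.py <<'E'
from h import *
a=np.radians(-5.3); ex=np.array([np.cos(a),np.sin(a)]); ey=np.array([-np.sin(a),np.cos(a)]); o=np.array([590.5,5.5])
def al(z0):
  s,M=st(); q=s['eef_pos'][:2]-o; print('tcp press',np.round([q@ex,q@ey],1))
  for n in ('top','side'):
    im,d=cams.get_image(n); P,u,v=cloud(n,d); X=(P[:,:2]-o)@ex; Y=(P[:,:2]-o)@ey; Z=P[:,2]
    m=(abs(Z-z0)<4)&(X>-110)&(X<-58)&(abs(Y)<40); 
    k=(Z>124)&(Z<134)&(X>60)&(X<140)&(abs(Y)<50); c=np.percentile(Y[k],[1,99]).mean()
    rc=cv2.minAreaRect(np.c_[X[m],Y[m]].astype(np.float32))
    for lo in range(-90,-60,7):
        j=m&(X>=lo)&(X<lo+7)
        if j.sum()>6: print(n,lo,'y mid rel col',np.round((Y[j].min()+Y[j].max())/2-c,2),np.ptp(Y[j]).round(1))
    print(n,'rect',np.round(rc[0],1),np.round(rc[1],1),round(rc[2],2),'xmax',X[m].max().round(1),'z',np.median(Z[m]).round(1))
E
python3 - <<'E'
from al import *
to(436,17.5,25.5,-95.3); al(66)
E
```

```text
time: 9.0
eef_pos: [438.3, 23.2, 43.3]
tcp_rot: [121.9, 89.9, -62.7]
ft_force: [0.5, -0.6, -1.7]
width: 28.9
t 9.00 p [438.3  23.2  43.3] jaw -94.62 xax [ 0.001 -0.001 -1.   ] j [-35.4  24.4  33.  129.9 -25.1  31.7 -77.7] F [ 0.5 -0.6 -1.7] T [0.01 0.14 0.01] w 28.9
 goal jaw -95.3 rotvec [ 0.68 -0.05 -0.08]
 goal jaw 84.7 rotvec [-1.7932e+02  1.3000e-01 -8.0000e-02]
 goal jaw -275.3 rotvec [-1.7932e+02  1.3000e-01 -8.0000e-02]
 shift tool mm (now) [17.8  5.8  1.8]  world [ -2.3  -5.7 -17.8]
tcp press [-153.2    3.5]
top -90 y mid rel col 4.43 28.5
top -83 y mid rel col 5.19 28.9
top -76 y mid rel col 5.87 28.9
top -69 y mid rel col 4.74 26.3
top rect [-81.    4.7] [31.  31.7] 86.47 xmax -64.5 z 64.3
side -90 y mid rel col 3.64 30.4
side -83 y mid rel col 4.65 29.0
side -76 y mid rel col 4.54 29.1
side -69 y mid rel col 4.73 28.0
side rect [-85.9   6. ] [47.4 31.4] 2.58 xmax -61.8 z 65.6
```

```bash
python3 -m handwheel '[[[0.7,0,0,0.004,0.0045,0,1],[0,0,0,0.002,0,0,1],[0,0,0,0,0,0,1],[0,0,0,0,0,0,1]]]'
python3 - <<'E'
from al import *
to(436,17.5,25.5,-95.3); al(63)
E
```

```text
time: 9.43
eef_pos: [439.0, 17.5, 38.1]
tcp_rot: [165.0, 89.8, -20.4]
ft_force: [-0.9, -0.3, -1.6]
width: 28.5
t 9.43 p [439.   17.5  38.1] jaw -95.45 xax [ 0.003 -0.001 -1.   ] j [-34.3  25.   32.5 130.1 -26.   30.9 -77. ] F [-0.9 -0.3 -1.6] T [0.01 0.03 0.  ] w 28.5
 goal jaw -95.3 rotvec [-0.15 -0.2  -0.05]
 goal jaw 84.7 rotvec [ 1.7985e+02 -9.0000e-02  3.2000e-01]
 goal jaw -275.3 rotvec [ 1.7985e+02 -9.0000e-02  3.2000e-01]
 shift tool mm (now) [12.6  0.3  3. ]  world [ -3.   -0.  -12.6]
tcp press [-152.   -2.]
top -90 y mid rel col 0.49 20.3
top -83 y mid rel col -3.29 23.2
top -76 y mid rel col -1.13 26.2
top -69 y mid rel col -0.57 26.4
top rect [-79.   -2.7] [31.8 26. ] 4.59 xmax -63.7 z 60.5
side -90 y mid rel col -3.45 26.1
side -83 y mid rel col -2.02 30.5
side -76 y mid rel col -1.02 29.1
side -69 y mid rel col -0.92 30.1
side rect [-85.3  -0.2] [48.2 31.1] 1.36 xmax -61.3 z 60.3
```

```bash
python3 -m handwheel '[[[0,0,0,0.007,-0.0008,0,1],[0,0,0,0.004,0,0,1],[0,0,0,0,0,0,1],[0,0,0,0,0,0,1]]]'
python3 - <<'E'
from al import *
to(436,17.5,25.5,-95.3); al(48)
E
```

```text
time: 9.87
eef_pos: [439.4, 18.8, 26.3]
tcp_rot: [175.8, 89.7, -9.6]
ft_force: [-0.1, 0.5, -2.3]
width: 28.9
t 9.87 p [439.4  18.8  26.3] jaw -95.40 xax [ 0.004 -0.001 -1.   ] j [-33.1  26.3  31.  130.3 -27.6  29.3 -75.7] F [-0.1  0.5 -2.3] T [-0.02  0.08  0.02] w 28.9
 goal jaw -95.3 rotvec [-0.1  -0.25 -0.02]
 goal jaw 84.7 rotvec [ 1.799e+02 -3.000e-02  3.900e-01]
 goal jaw -275.3 rotvec [ 1.799e+02 -3.000e-02  3.900e-01]
 shift tool mm (now) [0.8 1.7 3.3]  world [-3.4 -1.3 -0.8]
tcp press [-151.7   -0.7]
top -90 y mid rel col 0.53 26.6
top -83 y mid rel col -0.33 29.6
top -76 y mid rel col -0.04 29.3
top -69 y mid rel col -0.6 26.6
top rect [-80.7  -0.6] [30.  34.8] 87.8 xmax -62.8 z 47.1
side -90 y mid rel col -1.49 28.9
side -83 y mid rel col -0.87 28.0
side -76 y mid rel col -0.35 28.4
side -69 y mid rel col -1.77 29.3
side rect [-85.5   1.2] [30.2 49. ] 89.24 xmax -60.9 z 48.3
```

```bash
python3 -m handwheel '[[[0,-0.25,0,0,0,-0.008,1],[0,0,0,0,0,-0.008,1],[0,0,0,0,0,-0.007,1],[0,0,0,0,0,0,1]]]'
python3 - <<'E'
from al import *
to(436,17.5,25.5,-95.3); al(47)
E
```

```text
time: 10.3
eef_pos: [465.6, 16.5, 26.9]
tcp_rot: [176.4, 89.9, -9.0]
ft_force: [0.3, 0.8, -1.6]
width: 29.0
t 10.30 p [465.6  16.5  26.9] jaw -95.39 xax [ 0.002 -0.    -1.   ] j [-31.9  28.   31.  127.  -27.6  31.4 -75.4] F [ 0.3  0.8 -1.6] T [ 0.07  0.04 -0.03] w 29.0
 goal jaw -95.3 rotvec [-0.09 -0.1  -0.01]
 shift tool mm (now) [ 1.3  1.8 29.6]  world [-29.6   1.   -1.4]
tcp press [-125.4   -0.6]
top -62 y mid rel col -5.8 14.8
top rect [-59.4  -6.7] [14.8  2.8] 75.21 xmax -58.3 z 47.6
side -90 y mid rel col 0.04 29.1
side -83 y mid rel col -1.47 32.7
side -76 y mid rel col 0.58 30.8
side -69 y mid rel col 0.76 28.6
side -62 y mid rel col 0.95 27.2
side rect [-84.3   0.3] [33.9 51.2] 88.87 xmax -58.5 z 48.5
```

Rear is now at the rail entrance; next I slide on gently and lower slightly.

```bash
python3 -m handwheel '[[[0,0,0,0.0005,0,-0.005,1],[0,0,0,0,0,-0.006,1],[0,0,0,0,0,-0.006,1],[0,0,0,0,0,0,1]]]'
python3 - <<'E'
from al import *
to(436,17.5,25.5,-95.3); s,M=st(); q=s['eef_pos'][:2]-o; print('tcp press',np.round([q@ex,q@ey],1))
im,d=cams.get_image('side'); c=im[160:280,250:410]; cv2.imwrite('pics/s3.png',cv2.resize(c,(800,600),interpolation=cv2.INTER_CUBIC)[:,:,::-1])
E
```

```text
time: 10.73
eef_pos: [481.3, 14.9, 25.9]
tcp_rot: [-3.3, 89.9, 171.3]
ft_force: [-0.5, -0.5, -2.1]
width: 29.1
t 10.73 p [481.3  14.9  25.9] jaw -95.39 xax [-0.002  0.    -1.   ] j [-31.1  29.2  30.8 124.8 -27.7  32.7 -75.1] F [-0.5 -0.5 -2.1] T [ 0.03 -0.01 -0.01] w 29.1
 goal jaw -95.3 rotvec [-0.09  0.11  0.01]
 shift tool mm (now) [ 0.4  1.7 45.3]  world [-45.3   2.6  -0.4]
tcp press [-109.6   -0.7]
```

View pics/s3.png

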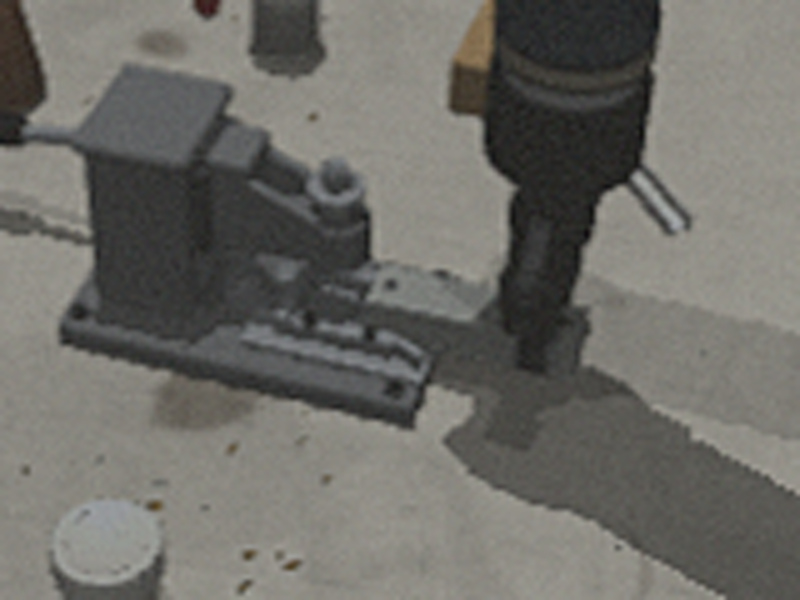

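The block is between the rails, with its end at (390,285), and there is no force. Pushing on.

```bash
python3 -m handwheel '[[[0,0,0,0,0,-0.008,1],[0,0,0,0,0,-0.008,1],[0,0,0,0,0,-0.006,1],[0,0,0,0,0,-0.004,1],[0,0,0,0,0,0,1]]]'
python3 - <<'E'
from al import *
to(436,17.5,25.5,-95.3); s,M=st(); q=s['eef_pos'][:2]-o; print('tcp press',np.round([q@ex,q@ey],1))
E
```

```text
time: 11.2
eef_pos: [508.9, 12.3, 25.6]
tcp_rot: [-4.6, 89.8, 170.0]
ft_force: [0.4, -0.2, -2.2]
width: 28.8
t 11.20 p [508.9  12.3  25.6] jaw -95.38 xax [-0.003  0.001 -1.   ] j [-29.9  31.1  30.7 121.2 -27.7  34.7 -74.9] F [ 0.4 -0.2 -2.2] T [0.03 0.06 0.01] w 28.8
 goal jaw -95.3 rotvec [-0.08  0.19  0.02]
 shift tool mm (now) [ 0.4  1.7 73.1]  world [-72.9   5.2  -0.1]
tcp press [-81.8  -0.8]
```

```bash
python3 -m handwheel '[[[0,0,0,0.0004,0,-0.003,1],[0,0,0,0.0004,0,-0.003,1],[0,0,0,0,0,-0.002,1],[0,0,0,0,0,-0.001,1]]]'
python3 -m handwheel '[[[0,0,0,0,0,-0.002,1],[0,0,0,0,0,0,1]]]'
python3 - <<'E'
from al import *
to(436,17.5,25.5,-95.3); s,M=st(); q=s['eef_pos'][:2]-o; print('tcp press',np.round([q@ex,q@ey],1))
E
```

```text
time: 11.53
eef_pos: [517.5, 11.4, 25.1]
tcp_rot: [-10.9, 89.6, 163.7]
ft_force: [-1.6, 0.3, 0.9]
width: 28.7
time: 11.7
eef_pos: [519.1, 11.3, 25.1]
tcp_rot: [-11.9, 89.6, 162.6]
ft_force: [-1.4, 0.5, 1.3]
width: 28.7
t 11.70 p [519.1  11.3  25.1] jaw -95.41 xax [-0.007  0.002 -1.   ] j [-29.4  31.9  30.6 119.8 -27.8  35.7 -74.8] F [-1.4  0.5  1.3] T [ 0.02  0.15 -0.01] w 28.7
 goal jaw -95.3 rotvec [-0.11  0.44  0.09]
 goal jaw 84.7 rotvec [ 1.7989e+02  1.5000e-01 -6.9000e-01]
 goal jaw -275.3 rotvec [ 1.7989e+02  1.5000e-01 -6.9000e-01]
 shift tool mm (now) [ 0.3  1.6 83.3]  world [-83.1   6.2   0.4]
tcp press [-71.7  -0.9]
```

```bash
python3 -m handwheel '[[[0,0,0,0,0,-0.002,1],[0,0,0,0,0,-0.001,1]]]'
python3 -m handwheel '[[[0,0,0,0,0,-0.002,1],[0,0,0,0,0,0,1]]]'
```

```text
time: 11.87
eef_pos: [519.0, 11.3, 24.9]
tcp_rot: [-10.6, 89.2, 164.0]
ft_force: [-4.6, 0.7, 6.4]
width: 28.8
time: 12.03
eef_pos: [519.0, 11.6, 25.1]
tcp_rot: [-12.2, 88.9, 162.4]
ft_force: [-0.7, 0.2, 3.0]
width: 29.0
```

```bash
python3 -m handwheel '[[[0,0,0,0,0,0,0.75],[0,0,0,0,0,0,0.5],[0,0,0,0,0,0,0],[0,0,0,0,0,0,0],[0,0,0,0,0,0,0],[0,0,0,0,0,0,0],[0,0,0,-0.02,0,0,0],[0,0,0,-0.03,0,0,0],[0,0,0,-0.01,0,0.01,0.5],[0,0,0,0,0,0.03,1],[0,0,0,0,0,0.01,1],[0,0,0,0,0,0,1]]]'
python3 - <<'E'
from al import *
p=o+ex*(-112)+ey*(-0.8)
to(p[0],p[1],36,-95.3); s,M=st(); q=s['eef_pos'][:2]-o; print('tcp press',np.round([q@ex,q@ey],1))
im,d=cams.get_image('side'); c=im[160:280,250:410]; cv2.imwrite('pics/s4.png',cv2.resize(c,(800,600),interpolation=cv2.INTER_CUBIC)[:,:,::-1])
E
```

```text
time: 13.03
eef_pos: [472.3, 15.5, 87.9]
tcp_rot: [-8.7, 89.2, 165.9]
ft_force: [-0.2, -0.2, 0.1]
width: 38.9
t 13.03 p [472.3  15.5  87.9] jaw -95.42 xax [-0.013  0.003 -1.   ] j [-36.3  22.6  36.6 123.7 -21.   40.5 -80.9] F [-0.2 -0.2  0.1] T [-0.07 -0.09  0.01] w 38.9
 goal jaw -95.3 rotvec [-0.12  0.75  0.12]
 goal jaw 84.7 rotvec [179.88   0.18  -1.17]
 goal jaw -275.3 rotvec [179.88   0.18  -1.17]
 shift tool mm (now) [51.8 -0.1 -7.3]  world [  6.6  -0.4 -51.9]
tcp press [-118.6   -1. ]
```

View pics/s4.png

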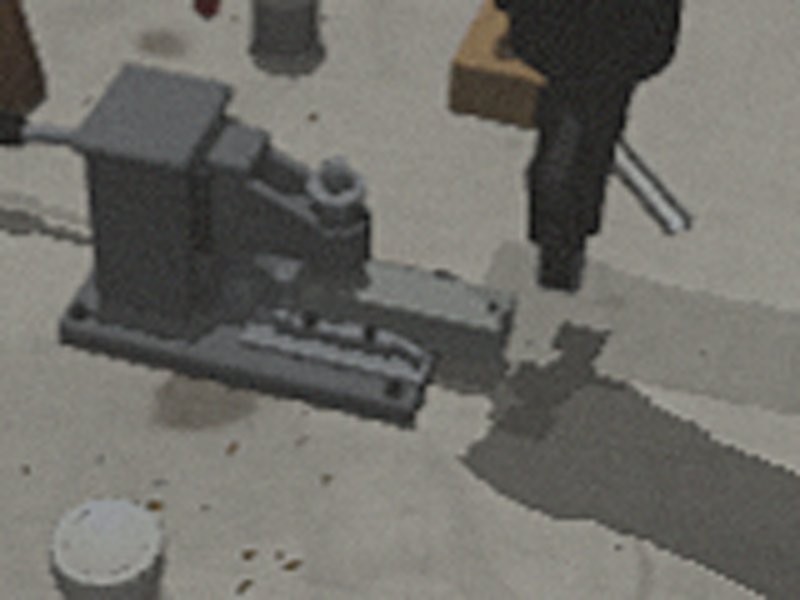

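The block is flat in the guide with its front at (505,315) overhanging. To confirm it's seated, I'll push its front face with closed fingers.

```bash
python3 -m handwheel '[[[0,0.4,0,0.025,0,0,1],[0,0.3,0,0.02,0,0,1],[0,0,0,0.005,0,0,1],[0,0,0,0,0,-0.004,1],[0,0,0,0,0,-0.004,1]]]'
python3 - <<'E'
from al import *
p=o+ex*(-104)+ey*(-0.8)
to(p[0],p[1],36,-95.3)
E
```

```text
time: 13.5
eef_pos: [486.1, 14.9, 36.7]
tcp_rot: [-158.3, 89.7, 16.4]
ft_force: [0.1, -0.6, 0.5]
width: 0.1
t 13.50 p [486.1  14.9  36.7] jaw -95.37 xax [ 0.005  0.002 -1.   ] j [-31.8  28.3  31.8 124.3 -26.8  33.8 -75.8] F [ 0.1 -0.6  0.5] T [-0.04 -0.03  0.01] w 0.1
 goal jaw -95.3 rotvec [-0.07 -0.29  0.12]
 shift tool mm (now) [ 0.7  0.5 -0.8]  world [ 0.8 -0.6 -0.7]
```

```bash
python3 -m handwheel '[[[0,0,0,0,0,-0.002,1],[0,0,0,0,0,-0.002,1]]]'
python3 -m handwheel '[[[0,0,0,0,0,-0.002,1],[0,0,0,0,0,-0.002,1]]]'
python3 -m handwheel '[[[0,0,0,0,0,-0.002,1],[0,0,0,0,0,-0.002,1]]]'
```

```text
time: 13.67
eef_pos: [487.5, 14.7, 36.7]
tcp_rot: [-30.8, 89.7, 143.9]
ft_force: [-8.5, -0.2, 6.6]
width: 0.1
time: 13.83
eef_pos: [487.4, 14.8, 36.9]
tcp_rot: [-15.2, 89.1, 159.5]
ft_force: [-6.4, -0.1, 1.2]
width: 0.0
time: 14.0
eef_pos: [487.4, 14.8, 37.0]
tcp_rot: [-11.8, 88.5, 162.9]
ft_force: [-4.2, 1.2, 1.5]
width: 0.1
```

Fully home: it stays at 487.4 mm under a push of about 8 N. Now I go for the driver.

```bash
python3 -m handwheel '[[[0,0.7,0,0,0,0.015,0.6],[0,0.7,0,-0.035,0,0,0.5],[-7,0,0,-0.04,0,0,0.3],[-7,0,0,-0.04,0,0,0.3],[-7,0,0,-0.03,0,0,0.3],[-7,0,0,0,0,0,0.3],[-7,0,0,0,0,0,0.3],[-7,0,0,0,0,0,0.3],[-7,0,0,0,0,0,0.3],[-7,0,0,0,0,0,0.3],[-7,0,0,0,0,0,0.3],[-7,0,0,0,0,0,0.3]]]'
python3 - <<'E'
from al import *
to(515.5,-333.5,190,21)
E
```

```text
time: 15.0
eef_pos: [484.2, 12.1, 202.9]
tcp_rot: [127.6, 88.5, 13.9]
ft_force: [-0.6, -0.6, -0.2]
width: 59.2
t 15.00 p [484.2  12.1 202.9] jaw -23.72 xax [ 0.025  0.006 -1.   ] j [-31.6  10.4  29.  117.2  -6.7  52.4 -22.8] F [-0.6 -0.6 -0.2] T [-0.04 -0.01 -0.01] w 59.2
 goal jaw 21 rotvec [-44.7   -0.4   -1.48]
 goal jaw 201 rotvec [135.28  -1.84   0.5 ]
 goal jaw -159 rotvec [135.28  -1.84   0.5 ]
 shift tool mm (now) [ 11.6 167.3 304. ]  world [  31.3 -345.6  -12.9]
```

```bash
python3 -m handwheel '[[[0,-0.2,-0.7,0.001,0.018,0.033,0.3],[0,-0.2,-0.7,0.001,0.018,0.033,0.3],[0,0,0,0,0.018,0.033,0.3],[0,0,0,0,0.018,0.033,0.3],[0,0,0,0,0.018,0.033,0.3],[0,0,0,0,0.018,0.033,0.3],[0,0,0,0,0.018,0.033,0.3],[0,0,0,0,0.018,0.033,0.3],[0,0,0,0,0.015,0.028,0.3],[0,0,0,0,0,0,0.3]]]'
python3 - <<'E'
from al import *
to(515.5,-333.5,190,21)
for k in range(4):
  im,d=cams.get_image('top'); acc=im.astype(float) if k==0 else acc+im
im=(acc/4).astype(np.uint8)
c=im[170:206,280:322]; cv2.imwrite('pics/t5.png',cv2.resize(c,(672,576),interpolation=cv2.INTER_CUBIC)[:,:,::-1])
for k in range(4):
  im,d=cams.get_image('side'); acc=im.astype(float) if k==0 else acc+im
im=(acc/4).astype(np.uint8)
c=im[180:225,290:342]; cv2.imwrite('pics/s5.png',cv2.resize(c,(676,585),interpolation=cv2.INTER_CUBIC)[:,:,::-1])
E
```

```text
time: 15.83
eef_pos: [525.5, -336.4, 210.2]
tcp_rot: [114.5, 88.8, 1.6]
ft_force: [-0.3, -1.2, 0.3]
width: 59.7
t 15.83 p [ 525.5 -336.4  210.2] jaw -22.87 xax [ 0.022  0.001 -1.   ] j [  3.5  25.2  35.1  99.  -17.3  60.1  21.7] F [-0.3 -1.2  0.3] T [-0.03  0.   -0.01] w 59.7
 goal jaw 21 rotvec [-43.86  -0.06  -1.28]
 goal jaw 201 rotvec [ 1.3613e+02 -1.5900e+00  7.0000e-02]
 goal jaw -159 rotvec [ 1.3613e+02 -1.5900e+00  7.0000e-02]
 shift tool mm (now) [ 20.  -10.7   1.4]  world [-10.    2.9 -20.2]
```

View pics/t5.png

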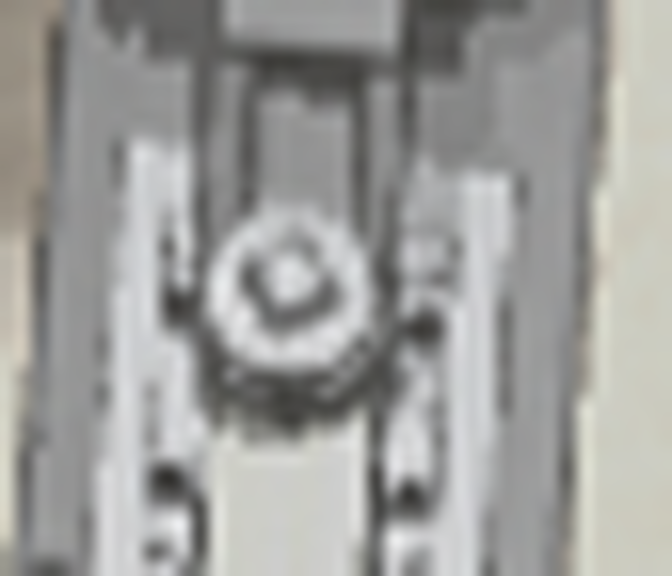

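View pics/s5.png

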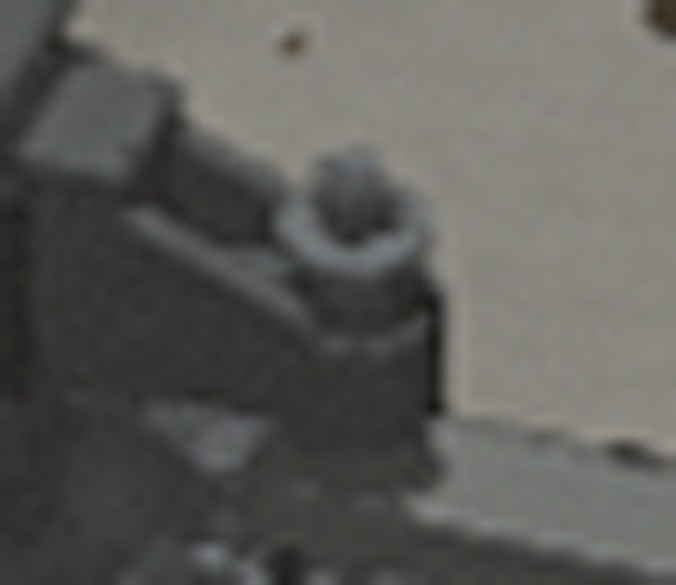

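Top view: the screw head is at (290,280), and its dark lower edges show the square turned about 28° (mod 90) in the world. Continuing to the driver.

```bash
python3 -m handwheel '[[[-7.1,0,-0.6,0.003,-0.003,0,0.3],[-7.1,0,-0.6,0.003,-0.002,0,0.3],[-7.1,0,0,0.003,-0.002,0,0.3],[-7.1,0,0,0.003,0,0,0.3],[-7.1,0,0,0.003,0,0,0.3],[-7.1,0,0,0.003,0,0,0.3],[0,0,0,0,0,0,0.3],[0,0,0,0,0,0,0.3]]]'
python3 - <<'E'
from al import *
to(515.5,-333.5,78,21)
im,d=cams.get_image('top'); c=im[180:250,360:450]; cv2.imwrite('pics/t6.png',cv2.resize(c,(720,560),interpolation=cv2.INTER_CUBIC)[:,:,::-1])
im,d=cams.get_image('side'); c=im[110:200,310:420]; cv2.imwrite('pics/s6.png',cv2.resize(c,(660,540),interpolation=cv2.INTER_CUBIC)[:,:,::-1])
E
```

```text
time: 16.9
eef_pos: [523.1, -314.2, 191.2]
tcp_rot: [154.7, 89.0, 85.8]
ft_force: [-0.5, -0.4, 0.6]
width: 59.8
t 16.90 p [ 523.1 -314.2  191.2] jaw 21.18 xax [ 0.001  0.017 -1.   ] j [  9.5  24.2  24.1 100.5 -12.4  58.4  59.6] F [-0.5 -0.4  0.6] T [-0.03  0.03  0.  ] w 59.8
 goal jaw 21 rotvec [ 0.18 -0.9  -0.42]
 goal jaw 201 rotvec [-179.81    0.67   -1.41]
 goal jaw -159 rotvec [-179.81    0.67   -1.41]
 shift tool mm (now) [112.9 -14.9  17.1]  world [  -7.6  -19.3 -113.2]
```

View pics/s6.png

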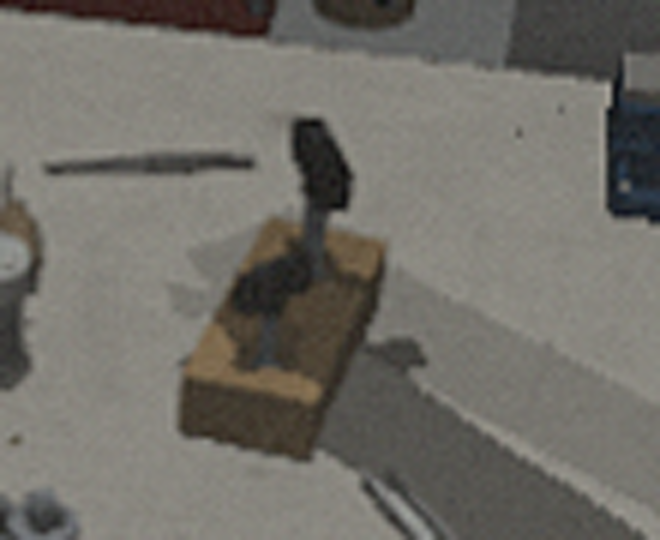

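The large driver stands upright at (320,165), clear of the gripper.

```bash
python3 -m handwheel '[[[0,-0.9,-0.4,0.012,-0.008,0.009,0.3],[0,0,0,0.012,-0.007,0.008,0.3],[0,0,0,0.012,0,0,0.3],[0,0,0,0,0,0,0.3],[0,0,0,0,0,0,0.3]]]'
python3 - <<'E'
from al import *
to(515.5,-333.5,78,21)
E
```

```text
time: 17.42
eef_pos: [516.2, -336.0, 153.9]
tcp_rot: [36.6, 89.9, -32.5]
ft_force: [-0.1, -0.8, 0.7]
width: 60.0
t 17.42 p [ 516.2 -336.   153.9] jaw 20.90 xax [ 0.002 -0.001 -1.   ] j [ 11.5  26.8  24.  102.1 -13.1  53.7  61.9] F [-0.1 -0.8  0.7] T [ 0.01  0.   -0.01] w 60.0
 goal jaw 21 rotvec [-0.1   0.12 -0.09]
 shift tool mm (now) [75.9  0.2 -2.7]  world [ -0.7   2.5 -75.9]
```

```bash
python3 -m handwheel '[[[0,0,0,0.025,0,-0.0025,0.3],[0,0,0,0.025,0,0,0.3],[0,0,0,0.015,0,0,0.3],[0,0,0,0.006,0,0,0.3],[0,0,0,0,0,0,0.3]]]'
python3 - <<'E'
from al import *
to(515.5,-333.5,78,21)
E
```

```text
time: 17.83
eef_pos: [518.4, -333.7, 82.4]
tcp_rot: [53.5, 89.6, -15.6]
ft_force: [0.3, 1.0, 0.4]
width: 59.8
t 17.83 p [ 518.4 -333.7   82.4] jaw 20.84 xax [ 0.007 -0.002 -1.   ] j [ 13.   31.7  21.8 105.2 -16.   45.7  63.9] F [0.3 1.  0.4] T [0.02 0.02 0.01] w 59.8
 goal jaw 21 rotvec [-0.16  0.25 -0.34]
 goal jaw 201 rotvec [179.84  -0.53  -0.39]
 goal jaw -159 rotvec [179.84  -0.53  -0.39]
 shift tool mm (now) [ 4.3 -2.7 -1.2]  world [-2.9  0.2 -4.4]
```

```bash
python3 -m handwheel '[[[0,0.25,-0.35,0.003,-0.0027,-0.001,0.3],[0,0,0,0.001,0,0,0.5],[0,0,0,0,0,0,0.7],[0,0,0,0,0,0,1],[0,0,0,0,0,0,1],[0,0,0,0,0,0,1],[0,0,0,0,0,0,1],[0,0,0,0,0,0,1],[0,0,0,0,0,0,1],[0,0,0,0,0,0,1]]]'
python3 - <<'E'
from al import *
to(515.5,-333.5,78,21)
E
```

```text
time: 18.67
eef_pos: [517.6, -334.6, 82.3]
tcp_rot: [44.3, 89.7, -24.9]
ft_force: [-0.1, 0.2, -1.6]
width: 17.2
t 18.67 p [ 517.6 -334.6   82.3] jaw 20.84 xax [ 0.005 -0.002 -1.   ] j [ 13.   31.8  21.9 105.1 -15.9  45.8  63.9] F [-0.1  0.2 -1.6] T [ 0.06 -0.03  0.  ] w 17.2
 goal jaw 21 rotvec [-0.16  0.23 -0.22]
 goal jaw 201 rotvec [179.84  -0.35  -0.36]
 goal jaw -159 rotvec [179.84  -0.35  -0.36]
 shift tool mm (now) [ 4.3 -1.6 -1.8]  world [-2.1  1.1 -4.3]
```

```bash
python3 -m handwheel '[[[0,0,0,0.001,0,0,1],[0,0,0,0,0,0,1]]]'; python3 -m handwheel '[[[0,0,0,0.002,0,0,1],[0,0,0,0,0,0,1]]]'
```

```text
time: 18.83
eef_pos: [517.6, -334.7, 81.3]
tcp_rot: [43.9, 89.7, -25.3]
ft_force: [-0.6, -0.6, -1.6]
width: 17.1
time: 19.0
eef_pos: [518.3, -335.4, 81.8]
tcp_rot: [48.1, 89.6, -21.1]
ft_force: [-0.4, -0.4, -2.0]
width: 17.1
```

```bash
python3 -m handwheel '[[[0,0,0,0.002,0,0,1],[0,0,0,0.002,0,0,1]]]'; python3 -m handwheel '[[[0,0,0,0.002,0,0,1],[0,0,0,0.001,0,0,1]]]';python3 -m handwheel '[[[0,0,0,0.001,0,0,1],[0,0,0,0.001,0,0,1]]]'
```

```text
time: 19.17
eef_pos: [519.0, -336.3, 81.1]
tcp_rot: [52.1, 89.5, -17.1]
ft_force: [-4.6, 3.5, 19.4]
width: 16.9
time: 19.33
eef_pos: [518.8, -336.2, 81.2]
tcp_rot: [67.2, 89.5, -2.0]
ft_force: [-1.1, 1.1, 1.6]
width: 16.9
time: 19.5
eef_pos: [518.7, -336.3, 81.2]
tcp_rot: [72.8, 89.5, 3.6]
ft_force: [-1.9, 1.0, 8.2]
width: 17.3
```

```bash
python3 -m handwheel '[[[0,0,0,-0.02,0,0,1],[0,0,0,-0.03,0,0,1],[0,0,0,-0.03,0,0,1],[0,0,0,-0.03,0,0,1],[0,0,0,-0.02,0,0,1],[0,0,0,0,0,0,1]]]'
python3 - <<'E'
from al import *
to(515,-333.6,206,21)
print('screw',atz('top',[[298.1,187.8]],105), atz('side',[[290+352/13,180+215/13]],105))
s,M=st()
for n in ('top','side'):
    im,d=cams.get_image(n)
    c=im[100:200,310:440] if n=='side' else im[170:260,350:460]; cv2.imwrite(f'pics/{n}7.png',cv2.resize(c,None,fx=6,fy=6,interpolation=cv2.INTER_CUBIC)[:,:,::-1])
    g=models.regions_of('large_driver',n)[:1]
    for q in g:
        P,u,v=cloud(n,d,q['pixels']); L=(P-s['eef_pos'])@M
        print(n,q['conf'],q['at'],len(P))
        for a,b,nm in ((-30,-4,'handle'),(0,45,'shank'),(50,80,'socket')):
            j=(L[:,0]>a)&(L[:,0]<b)&(abs(L[:,1])<45)&(abs(L[:,2])<50)
            if j.sum()>3: print(nm,j.sum(),'y',np.round(np.percentile(L[j,1],[2,50,98]),1),'z',np.round(np.percentile(L[j,2],[2,50,98]),1),'x',np.round(np.percentile(L[j,0],[2,98]),1))
E
```

```text
time: 20.0
eef_pos: [515.7, -335.2, 211.6]
tcp_rot: [139.4, 89.8, 70.1]
ft_force: [0.5, -0.5, -1.4]
width: 16.8
t 20.00 p [ 515.7 -335.2  211.6] jaw 20.78 xax [ 0.001  0.004 -1.   ] j [ 10.5  23.3  25.2  98.9 -11.5  60.3  60.4] F [ 0.5 -0.5 -1.4] T [-0.05 -0.05  0.02] w 16.8
 goal jaw 21 rotvec [-0.22 -0.18 -0.16]
 goal jaw 201 rotvec [179.78  -0.25   0.29]
 goal jaw -159 rotvec [179.78  -0.25   0.29]
 shift tool mm (now) [ 5.6 -0.1 -1.7]  world [-0.7  1.6 -5.6]
screw [[590.93926653   3.65474287 105.        ]] [[591.45236131   4.98566854 105.        ]]
top 0.42 [210.0, 426.6] 157
handle 99 y [-9.1 -0.1  8.9] z [-32.4 -19.5  -1.3] x [-29.7  -7.6]
socket 28 y [-12.9   4.8  11.3] z [-12.9  -7.7   5.5] x [54.3 73.8]
side 0.55 [109.0, 365.3] 239
handle 93 y [-6.5  3.5 11.9] z [-38.4 -27.   17.8] x [-26.7  -4.7]
shank 50 y [-5.   3.   7.9] z [-12.4  -8.7  -2.9] x [ 2.7 44.1]
socket 63 y [-11.8   2.4  13. ] z [-19.  -11.7  -3.6] x [52.9 75.4]
```

View pics/side7.png

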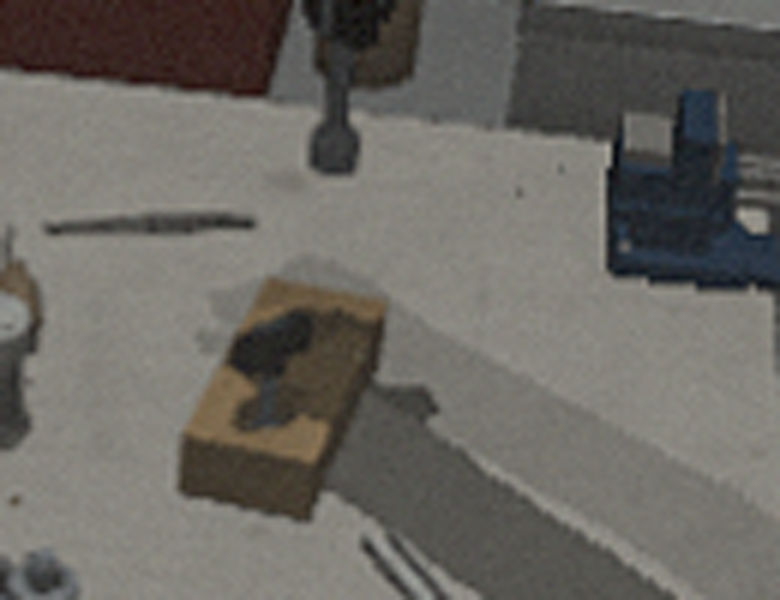

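View pics/top7.png

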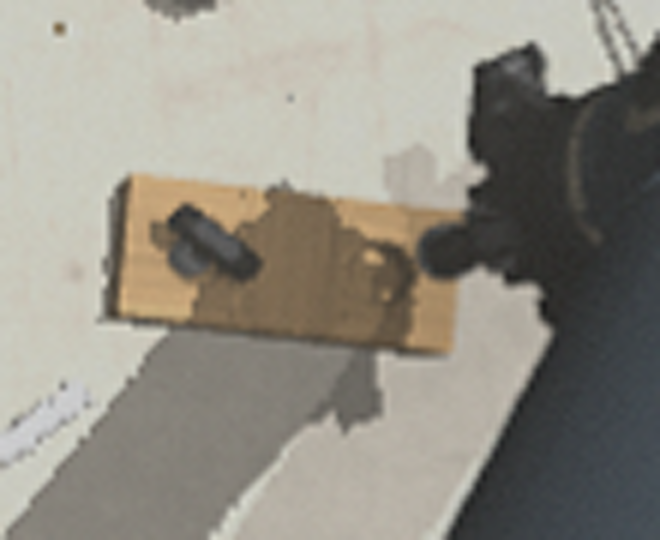

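Side view: the driver hangs straight, with its socket at (333,145). Top view: the empty source hole is near (385,272). Carrying the driver to the screw.

```bash
python3 -m handwheel '[[[0,0,0,0,0.021,-0.032,1],[0,0,0,0,0.021,-0.032,1],[0,0,0,0,0.021,-0.032,1],[0,0,0,0,0.021,-0.032,1],[0,0,0,0,0.021,-0.032,1],[0,0,0,0,0.021,-0.032,1],[0,0,0,0,0.021,-0.032,1],[0,0,0,0,0.021,-0.032,1],[0,0,0,0,0.021,-0.030,1]]]'
python3 -m handwheel '[[[-7.1,0,0,0,0,0,1],[-7.1,0,0,0,0,0,1],[-7.1,0,0,0,0,0,1],[-7.1,0,0,0,0,0,1],[-7.1,0,0,0,0,0,1],[-7.1,0,0,0,0,0,1],[-7.1,0,0,0,0,0,1],[-7.1,0,0,0,0,0,1],[-7.1,0,0,0,0,0,1],[-7.1,0,0,0,0,0,1],[-7.1,0,0,0,0,0,1],[-7.1,0,0,0,0,0,1]]]'
python3 - <<'E'
from al import *
to(593.2,5,205,118)
E
```

```text
time: 20.95
eef_pos: [580.3, 2.9, 187.5]
tcp_rot: [-114.0, 87.6, 175.4]
ft_force: [-7.1, -6.6, 3.8]
width: 17.0
time: 21.95
eef_pos: [575.7, 6.3, 179.6]
tcp_rot: [173.3, 86.2, -171.1]
ft_force: [-0.2, -2.5, 7.1]
width: 17.4
t 21.95 p [575.7   6.3 179.6] jaw 105.58 xax [-0.066 -0.01  -0.998] j [ -6.   22.3   1.3 102.4  -0.2  59.1 101. ] F [-0.2 -2.5  7.1] T [-0.56  0.27  0.  ] w 17.4
 goal jaw 118 rotvec [-12.41  -3.73  -0.85]
 goal jaw 298 rotvec [167.5   -1.25   5.47]
 goal jaw -62 rotvec [167.5   -1.25   5.47]
 shift tool mm (now) [-26.4  -5.8  14.7]  world [17.5 -1.3 25.4]
```

The tool sagged during the fast move, and the socket touched something (7 N). Lifting off to look.

```bash
python3 -m handwheel '[[[0,0,0,-0.015,0,0,1],[0,0,0,-0.015,0,0,1],[0,-1.8,-0.4,-0.004,0,0,1],[0,-1.8,-0.4,0,0,0,1],[0,0,0,0,0,0,1]]]'
python3 - <<'E'
from al import *
to(593.2,5,210,118)
im,d=cams.get_image('side'); c=im[120:280,240:440]; cv2.imwrite('pics/s8.png',cv2.resize(c,None,fx=4,fy=3.7,interpolation=cv2.INTER_CUBIC)[:,:,::-1])
im,d=cams.get_image('top'); c=im[140:240,240:370]; cv2.imwrite('pics/t8.png',cv2.resize(c,None,fx=6,fy=6,interpolation=cv2.INTER_CUBIC)[:,:,::-1])
E
```

```text
time: 22.37
eef_pos: [574.1, 5.5, 205.2]
tcp_rot: [-173.3, 89.0, -157.5]
ft_force: [-0.5, 0.4, -2.6]
width: 17.1
t 22.37 p [574.1   5.5 205.2] jaw 105.81 xax [-0.016 -0.007 -1.   ] j [-5.900e+00  1.930e+01  1.200e+00  1.031e+02 -1.000e-01  5.860e+01
  1.012e+02] F [-0.5  0.4 -2.6] T [ 0.07  0.02 -0.03] w 17.1
 goal jaw 118 rotvec [-1.219e+01 -9.800e-01  1.000e-02]
 goal jaw 298 rotvec [1.6781e+02 1.0000e-02 1.4500e+00]
 goal jaw -62 rotvec [1.6781e+02 1.0000e-02 1.4500e+00]
 shift tool mm (now) [-5.1 -5.7 18.2]  world [19.1 -0.5  4.8]
```

View pics/s8.png

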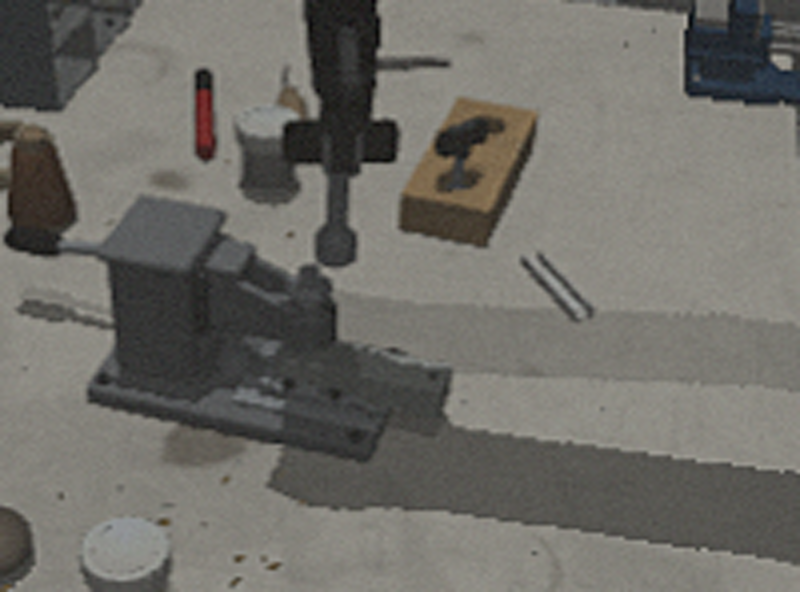

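View pics/t8.png

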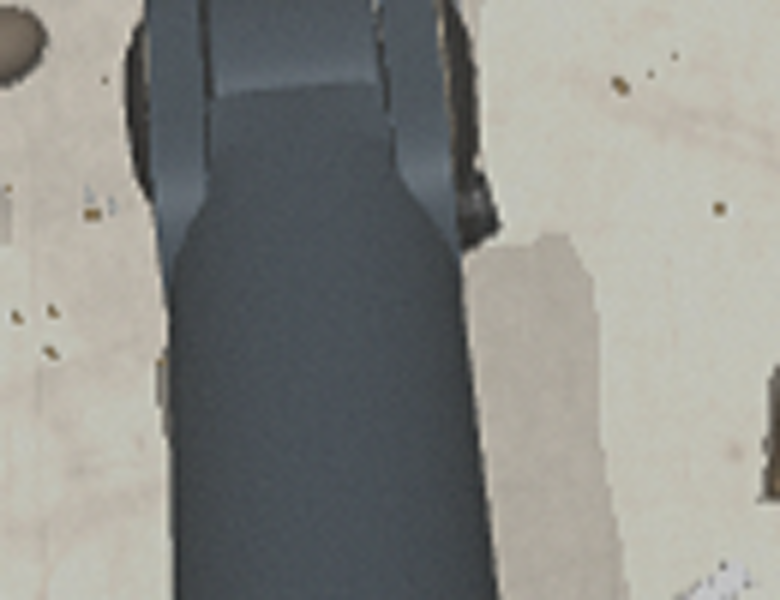

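```bash
cat > drv.py <<'E'
from al import *
def drv():
    s,M=st(); n='side'; im,d=cams.get_image(n)
    P,u,v=cloud(n,d); L=(P-s['eef_pos'])@M
    near=(abs(L[:,1])<40)&(abs(L[:,2])<45)
    cp=cal(n)[2]; vd=(cp-s['eef_pos']); vd[2]=0; vd/=np.linalg.norm(vd); vt=M.T@vd
    W=P-s['eef_pos']; lat=np.array([-vd[1],vd[0],0]) # horizontal perpendicular to view
    for a,b,nm in ((-28,-5,'handle'),(5,45,'shank'),(55,74,'socket')):
        j=near&(L[:,0]>a)&(L[:,0]<b)
        if j.sum()<5: continue
        l=W[j]@lat; dd=W[j]@vd
        print(nm,j.sum(),'lat mid',np.round(np.percentile(l,[3,97]),1),'depthward 50/95',np.round(np.percentile(dd,[50,90]),1))
    print('lat dir world',np.round(lat,2),'view',np.round(vd,2))
    # head / flange
    k=(abs(P[:,0]-591)<25)&(abs(P[:,1]-5)<25)&(P[:,2]>98)&(P[:,2]<122)
    Wp=P[k]-np.array([591.2,4.5,0]); l=Wp@lat; print('flange lat rel(591.2,4.5)',np.round(np.percentile(l,[2,98]),1),'depthw',np.round(np.percentile(Wp@vd,[2,50,98]),1),'zmax',np.percentile(P[k,2],[50,98]))
    return im
E
python3 -c "
from drv import *
drv()"
```

```text
handle 235 lat mid [-33.5  29.2] depthward 50/95 [10.1 20.8]
shank 76 lat mid [-8.3  3.6] depthward 50/95 [4.  6.2]
socket 68 lat mid [-14.6   9.5] depthward 50/95 [ 7.9 11.8]
lat dir world [-0.98 -0.18  0.  ] view [-0.18  0.98  0.  ]
flange lat rel(591.2,4.5) [-22.5  11.7] depthw [-18.4   5.4  15.9] zmax [106.13233013 120.6259132 ]
```

```bash
python3 -m handwheel '[[[-6,-0.5,0,-0.003,0,0.005,1],[-6,-0.5,0,-0.002,-0.003,0.005,1],[0,0,0,-0.002,-0.002,0.003,1],[0,0,0,0,0,0,1],[0,0,0,0,0,0,1]]]'
python3 -c "
from drv import *
to(589.1,3.4,205,118)
im=drv();to(589.1,3.4,205,118)
c=im[150:250,270:370]; cv2.imwrite('pics/s9.png',cv2.resize(c,None,fx=6,fy=6,interpolation=cv2.INTER_CUBIC)[:,:,::-1])"
```

```text
time: 22.93
eef_pos: [589.0, 6.2, 208.2]
tcp_rot: [153.3, 89.5, -178.6]
ft_force: [-0.1, -0.7, -1.5]
width: 16.8
t 22.93 p [589.    6.2 208.2] jaw 118.10 xax [-0.009 -0.    -1.   ] j [ -3.8  20.3  -1.1 101.1   0.4  59.1 113. ] F [-0.1 -0.7 -1.5] T [ 0.01  0.02 -0.01] w 16.8
 goal jaw 118 rotvec [ 0.1  -0.45 -0.23]
 shift tool mm (now) [ 3.2 -2.6 -1.2]  world [ 0.1 -2.8 -3.2]
handle 234 lat mid [-32.8  28.1] depthward 50/95 [13.3 19.9]
shank 73 lat mid [-8.1  3.5] depthward 50/95 [4.3 6. ]
socket 68 lat mid [-14.8   7. ] depthward 50/95 [ 9. 12.]
lat dir world [-0.98 -0.2   0.  ] view [-0.2   0.98  0.  ]
flange lat rel(591.2,4.5) [-25.2  11.7] depthw [-17.4   5.8  15.7] zmax [105.8638662  119.47222843]
t 22.98 p [589.    6.3 208.1] jaw 118.11 xax [-0.009 -0.    -1.   ] j [ -3.9  20.3  -1.1 101.1   0.4  59.1 113. ] F [ 0.6 -0.2 -2.1] T [-0.   -0.02  0.04] w 17.2
 goal jaw 118 rotvec [ 0.11 -0.45 -0.22]
 goal jaw 298 rotvec [-179.89    0.35   -0.71]
 goal jaw -62 rotvec [-179.89    0.35   -0.71]
 shift tool mm (now) [ 3.1 -2.6 -1.2]  world [ 0.1 -2.9 -3.1]
```

View pics/s9.png

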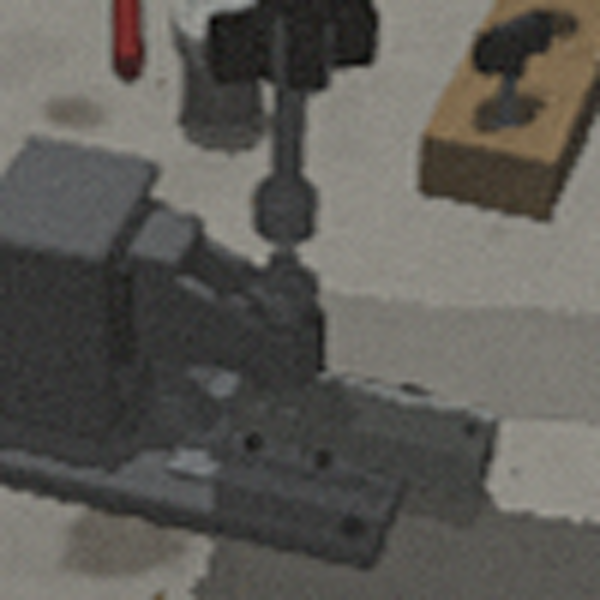

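```bash
python3 -c "
from drv import *
for y in (3,5,7,9):
  print(y,proj('side',[[591,y+13,132.8],[591,y,105],[591,y+15,105],[591,y-15,105]]).round(1).tolist())
"
```

```text
3 [[316.4, 190.4], [317.4, 196.1], [316.1, 199.8], [318.7, 192.5]]
5 [[316.2, 190.9], [317.3, 196.6], [315.9, 200.3], [318.5, 192.9]]
7 [[316.1, 191.4], [317.1, 197.1], [315.8, 200.8], [318.4, 193.4]]
9 [[315.9, 191.9], [316.9, 197.6], [315.6, 201.3], [318.2, 193.9]]
```

```bash
python3 -m handwheel '[[[0,-0.45,-0.2,0.004,-0.0015,-0.0005,1],[0,0,0,0.004,0,0,1],[0,0,0,0,0,0,1]]]'; python3 -m handwheel '[[[0,0,0,0.003,0,0,1],[0,0,0,0.003,0,0,1]]]'
python3 -c "
from drv import *
to(589.1,3.4,205,118)"
```

```text
time: 23.23
eef_pos: [588.7, 4.8, 198.8]
tcp_rot: [142.4, 90.0, 170.4]
ft_force: [0.2, -0.3, -2.0]
width: 16.9
time: 23.4
eef_pos: [588.5, 4.8, 192.5]
tcp_rot: [149.2, 90.0, 177.1]
ft_force: [0.1, 0.6, -1.5]
width: 17.0
t 23.40 p [588.5   4.8 192.5] jaw 117.94 xax [-0.001  0.    -1.   ] j [ -3.7  20.9  -1.1 102.5   0.5  56.7 112.9] F [ 0.1  0.6 -1.5] T [-0.01  0.02  0.03] w 17.0
 goal jaw 118 rotvec [-0.06 -0.03 -0.02]
 shift tool mm (now) [-12.5  -1.5  -0.1]  world [ 0.6 -1.4 12.5]
```

```bash
python3 -m handwheel '[[[0,0,0,0.003,0,0,1],[0,0,0,0.002,0,0,1]]]'; python3 -m handwheel '[[[0,0,0,0.002,0,0,1],[0,0,0,0.002,0,0,1]]]'
```

```text
time: 23.57
eef_pos: [588.5, 5.3, 187.1]
tcp_rot: [97.6, 89.9, 125.5]
ft_force: [0.1, 1.0, -0.6]
width: 17.0
time: 23.73
eef_pos: [588.6, 5.5, 183.3]
tcp_rot: [71.0, 89.9, 98.9]
ft_force: [-1.0, -0.4, 1.6]
width: 17.1
```

```bash
python3 -m handwheel '[[[0,0,0,0.001,0,0,1],[0,0,0,0.001,0,0,1]]]'; python3 -m handwheel '[[[0,0,0,0.001,0,0,1],[0,0,0,0.001,0,0,1]]]';  python3 -m handwheel '[[[0,0,0,0.001,0,0,1],[0,0,0,0.001,0,0,1]]]'
```

```text
time: 23.9
eef_pos: [588.7, 5.5, 181.9]
tcp_rot: [55.3, 89.9, 83.2]
ft_force: [-2.3, 1.1, 3.7]
width: 16.6
time: 24.07
eef_pos: [588.8, 5.5, 180.7]
tcp_rot: [40.1, 89.9, 68.0]
ft_force: [-1.8, -0.2, 4.5]
width: 16.9
time: 24.23
eef_pos: [588.9, 5.5, 179.5]
tcp_rot: [21.6, 89.9, 49.4]
ft_force: [-2.7, 0.0, 9.7]
width: 16.9
```

```bash
python3 -m handwheel '[[[0,0,0,0.001,0,0,1],[0,0,0,0.0005,0,0,1]]]'; python3 -m handwheel '[[[0,0,0,0.0005,0,0,1],[0,0,0,0,0,0,1]]]'
python3 -c "
from drv import *
to(589.1,3.4,179,118);drv()"
```

```text
time: 24.4
eef_pos: [588.9, 5.5, 179.6]
tcp_rot: [22.2, 89.9, 50.1]
ft_force: [-2.8, -0.3, 5.4]
width: 16.9
time: 24.57
eef_pos: [588.7, 5.5, 179.7]
tcp_rot: [23.6, 89.9, 51.4]
ft_force: [-1.5, -0.2, 1.4]
width: 16.6
t 24.57 p [588.7   5.5 179.7] jaw 117.86 xax [ 0.001  0.001 -1.   ] j [ -3.7  21.6  -1.1 103.2   0.4  55.  112.9] F [-1.5 -0.2  1.4] T [ 0.04  0.42 -0.02] w 16.6
 goal jaw 118 rotvec [-0.14  0.09 -0.04]
 goal jaw 298 rotvec [ 1.7986e+02 -6.0000e-02 -1.4000e-01]
 goal jaw -62 rotvec [ 1.7986e+02 -6.0000e-02 -1.4000e-01]
 shift tool mm (now) [ 0.7 -2.  -0.6]  world [ 0.4 -2.1 -0.7]
handle 217 lat mid [-33.8  28.4] depthward 50/95 [13.  19.7]
shank 68 lat mid [-8.2  1.8] depthward 50/95 [4.4 6.4]
socket 112 lat mid [-49.9   7. ] depthward 50/95 [ 5.4 11.4]
lat dir world [-0.98 -0.2   0.  ] view [-0.2   0.98  0.  ]
flange lat rel(591.2,4.5) [-23.3  11.9] depthw [-17.7  10.7  15.6] zmax [108.00854583 121.13940542]
```

```bash
python3 -c "
from drv import *
for off in (73,75.3):
  print(off,proj('side',[[514.5,-333.5+13,211.6-off],[515.8,-333.5+13,211.6-off],[591,5.5+13,208.15-off]]).round(2).tolist())
a=cv2.imread('pics/side7.png'); b=cv2.imread('pics/s9.png')
# vertical profile of gray below socket
c=333; print([int(a[r,c-6:c+7].mean()) for r in range(140,196,3)],'rows from 140 step3 /6+100')
c=286; print([int(b[r,c-6:c+7].mean()) for r in range(215,270,3)])
"
```

```text
73 [[364.4, 127.34], [363.98, 127.29], [316.2, 190.25]]
75.3 [[364.33, 128.0], [363.91, 127.95], [316.19, 191.0]]
[62, 60, 57, 57, 58, 57, 56, 56, 55, 47, 44, 67, 100, 124, 134, 137, 131, 130, 131] rows from 140 step3 /6+100
[60, 59, 60, 61, 62, 61, 60, 60, 63, 67, 72, 74, 70, 63, 55, 51, 53, 59, 57]
```

```bash
python3 -m handwheel '[[[4,0,0,-0.0005,0,0,1],[6,0,0,0,0,0,1],[6,0,0,0.0001,0,0,1],[6,0,0,0.0001,0,0,1],[0,0,0,0,0,0,1]]]'
python3 -c "
from drv import *
to(588.7,5.5,179.5,118)"
```

```text
time: 25.03
eef_pos: [589.1, 5.5, 179.4]
tcp_rot: [34.6, 89.9, 39.5]
ft_force: [-2.0, 0.1, 3.4]
width: 16.7
t 25.03 p [589.1   5.5 179.4] jaw 94.91 xax [ 0.002  0.002 -1.   ] j [ -7.5  21.6   3.7 103.5  -1.8  54.9  91.9] F [-2.   0.1  3.4] T [ 0.06  0.52 -0.06] w 16.7
 goal jaw 118 rotvec [-23.09   0.14  -0.06]
 goal jaw 298 rotvec [ 1.5691e+02 -8.0000e-02 -1.9000e-01]
 goal jaw -62 rotvec [ 1.5691e+02 -8.0000e-02 -1.9000e-01]
 shift tool mm (now) [-0.1  0.  -0.4]  world [-0.4  0.   0.1]
```

```bash
python3 -m handwheel '[[[6,0,0,0,0.0006,0,1],[7,0,0,0.0001,0.0003,0,1],[7,0,0,0.0001,0.0003,0,1],[7,0,0,0.0001,0.0003,0,1],[7,0,0,0.0002,0.0003,0,1],[0,0,0,0,0,0,1]]]'
python3 -c "
from drv import *
to(588.7,5.5,179.5,118)"
```

```text
time: 25.53
eef_pos: [590.1, 7.3, 178.9]
tcp_rot: [44.2, 89.8, 14.6]
ft_force: [-1.3, 1.1, 4.1]
width: 17.0
t 25.53 p [590.1   7.3 178.9] jaw 60.38 xax [ 0.004  0.001 -1.   ] j [-13.3  21.8  11.  103.8  -5.1  54.7  60.3] F [-1.3  1.1  4.1] T [ 0.09  0.43 -0.01] w 17.0
 goal jaw 118 rotvec [-57.62   0.22  -0.06]
 goal jaw 298 rotvec [ 1.2238e+02 -7.0000e-02 -2.6000e-01]
 goal jaw -62 rotvec [ 1.2238e+02 -7.0000e-02 -2.6000e-01]
 shift tool mm (now) [-0.7 -2.3 -0.3]  world [-1.4 -1.8  0.6]
```

```bash
python3 -m handwheel '[[[7,0,0,0,0.0003,0,1],[7,0,0,0.0001,0.0003,0,1],[7,0,0,0.0001,0.0003,0,1],[7,0,0,0.0002,0.0003,0,1],[7,0,0,0.0001,0.0003,0,1],[7,0,0,0.0002,0.0003,0,1],[7,0,0,0.0001,0.0003,0,1],[7,0,0,0.0002,0.0003,0,1],[0,0,0,0,0,0,1]]]'
python3 -c "
from drv import *
to(588.7,5.5,179.5,118)"
```

```text
time: 26.28
eef_pos: [592.3, 7.3, 177.6]
tcp_rot: [66.4, 89.7, -19.0]
ft_force: [-1.4, 1.1, 4.6]
width: 16.9
t 26.28 p [592.3   7.3 177.6] jaw 4.54 xax [ 0.004 -0.001 -1.   ] j [-22.7  22.9  23.4 104.1 -10.8  54.9   9.8] F [-1.4  1.1  4.6] T [0.13 0.43 0.04] w 16.9
 goal jaw 118 rotvec [-1.1346e+02  3.0000e-01 -5.0000e-02]
 goal jaw 298 rotvec [ 6.654e+01 -5.000e-02 -2.700e-01]
 goal jaw -62 rotvec [ 6.654e+01 -5.000e-02 -2.700e-01]
 shift tool mm (now) [-1.9 -3.8  1.5]  world [-3.6 -1.8  1.9]
```

Rotation and descent agree (1.24 mm expected, 1.3 measured). To be sure of the height, I'll lift off, touch the socket on bare bench to calibrate the grip, and look at the head from above.

```bash
python3 -m handwheel '[[[0,0,0,-0.006,0,0,1],[0,0,0,-0.01,0,0,1],[0,0,0,-0.012,0,0,1],[0,0,0,-0.006,-0.01,0,1],[0,0,0,0,-0.025,0,1],[0,0,0,0,-0.03,0,1],[0,0,0,0,-0.03,0,1],[0,0,0,0,-0.018,0,1],[0,0,0,0,-0.005,0,1],[0,0,0,0,0,0,1]]]'
python3 -c "
from drv import *
to(468,8,78,4.5)
for k in range(4):
  im,d=cams.get_image('top'); acc=im.astype(float) if k==0 else acc+im
im=(acc/4).astype(np.uint8); cv2.imwrite('pics/t10raw.png',im)
c=im[170:206,280:322]; cv2.imwrite('pics/t10.png',cv2.resize(c,(672,576),interpolation=cv2.INTER_CUBIC)[:,:,::-1])"
```

```text
time: 27.12
eef_pos: [467.7, -6.2, 214.4]
tcp_rot: [66.2, 89.5, -17.8]
ft_force: [0.3, -0.1, -1.0]
width: 17.6
t 27.12 p [467.7  -6.2 214.4] jaw 5.94 xax [ 0.008 -0.002 -1.   ] j [-26.5   8.1  24.6 117.5  -3.9  54.7   6. ] F [ 0.3 -0.1 -1. ] T [-0.02 -0.   -0.01] w 17.6
 goal jaw 4.5 rotvec [ 1.44  0.18 -0.42]
 goal jaw 184.5 rotvec [-178.56    0.66    0.28]
 goal jaw -175.5 rotvec [-178.56    0.66    0.28]
 shift tool mm (now) [136.4   0.8 -14.6]  world [   0.3   14.2 -136.4]
```

View pics/t10.png

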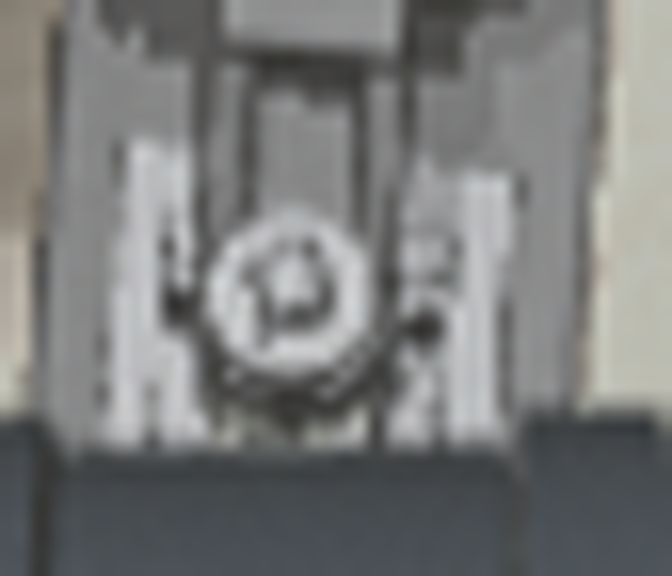

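The head now appears at about 14° (mod 90), matching the driver angle plus play. Now the bench touch.

```bash
python3 -m handwheel '[[[0,0,-0.4,0.03,0,0,1],[0,0,0,0.035,0,0,1],[0,0,0,0.035,0,0,1],[0,0,0,0.02,0,0,1],[0,0,0,0.004,0,0,1],[0,0,0,0,0,0,1]]]'; python3 -m handwheel '[[[0,0,0,0.002,0,0,1],[0,0,0,0,0,0,1]]]'
```

```text
time: 27.82
eef_pos: [482.8, -5.2, 87.5]
tcp_rot: [59.8, 89.1, -24.1]
ft_force: [0.1, -0.1, -1.0]
width: 17.0
time: 27.98
eef_pos: [484.8, -5.1, 86.2]
tcp_rot: [60.3, 89.1, -23.5]
ft_force: [-0.2, -0.6, -1.2]
width: 16.8
```

```bash
python3 -m handwheel '[[[0,0,-0.9,0,-0.012,0,1],[0,0,0,0,-0.012,0,1],[0,0,0,0.001,0,0,1],[0,0,0,0,0,0,1]]]'; python3 -m handwheel '[[[0,0,0,0.004,0,0,1],[0,0,0,0.002,0,0,1],[0,0,0,0,0,0,1]]]'
```

```text
time: 28.32
eef_pos: [461.4, -7.7, 88.6]
tcp_rot: [33.4, 89.5, -50.4]
ft_force: [0.5, 0.4, -1.1]
width: 16.8
time: 28.57
eef_pos: [461.6, -7.5, 83.4]
tcp_rot: [50.7, 89.4, -33.1]
ft_force: [-0.3, 0.3, -1.0]
width: 17.2
```

```bash
python3 -m handwheel '[[[0,0,0,0.003,0,0,1],[0,0,0,0.001,0,0,1],[0,0,0,0,0,0,1]]]'; python3 -m handwheel '[[[0,0,0,0.002,0,0,1],[0,0,0,0.001,0,0,1]]]'; python3 -m handwheel '[[[0,0,0,0.0015,0,0,1],[0,0,0,0.001,0,0,1]]]'
```

```text
time: 28.82
eef_pos: [462.1, -7.6, 78.8]
tcp_rot: [50.7, 89.4, -33.1]
ft_force: [-0.5, 1.1, -1.8]
width: 17.2
time: 28.98
eef_pos: [462.4, -7.6, 75.5]
tcp_rot: [50.3, 89.4, -33.5]
ft_force: [-0.9, 0.6, -2.2]
width: 16.8
time: 29.15
eef_pos: [463.0, -7.8, 75.0]
tcp_rot: [53.4, 89.5, -30.4]
ft_force: [-5.2, -0.1, 14.8]
width: 17.5
```

```bash
python3 -m handwheel '[[[0,0,0,0,0,0,1],[0,0,0,0,0,0,1]]]'; python3 -m handwheel '[[[0,0,0,0.0005,0,0,1],[0,0,0,0.0005,0,0,1]]]'
```

```text
time: 29.32
eef_pos: [463.4, -7.9, 75.7]
tcp_rot: [58.7, 89.5, -25.1]
ft_force: [0.4, -0.4, -0.2]
width: 16.8
time: 29.48
eef_pos: [463.7, -8.0, 75.1]
tcp_rot: [60.5, 89.4, -23.3]
ft_force: [-2.5, -0.6, 12.5]
width: 17.1
```

The bench touch gives 75.3 again, so nothing slipped in the grip. The flange is at 102.3 and turn is about 4.38 rad, so about 0.6 rad remains. Going back on the screw.

```bash
python3 -m handwheel '[[[0,0,0,-0.015,-0.002,0,1],[0,0,-0.5,-0.035,0,0,1],[0,0,0,-0.04,0,0,1],[0,0,0,-0.04,0,0,1],[0,0,0,-0.01,0.01,-0.002,1],[0,0,0,0,0.025,-0.005,1],[0,0,0,0,0.03,-0.005,1],[0,0,0,0,0.03,0,1],[0,0,0,0,0.015,0,1],[0,0,0,0,0.006,0,1],[0,0,0,0,0,0,1],[0,0,0,0,0,0,1]]]'
python3 -c "
from drv import *
to(592.3,7.3,200,8)"
```

```text
time: 30.48
eef_pos: [576.2, 18.2, 216.2]
tcp_rot: [-62.6, 89.5, -146.4]
ft_force: [0.2, -0.2, -1.6]
width: 16.9
t 30.48 p [576.2  18.2 216.2] jaw 6.20 xax [-0.008 -0.005 -1.   ] j [-25.5  19.5  24.8 103.5  -9.   59.5   8.9] F [ 0.2 -0.2 -1.6] T [-0.01  0.01 -0.07] w 16.9
 goal jaw 8 rotvec [-1.8   0.24  0.47]
 goal jaw 188 rotvec [178.2    0.73  -0.37]
 goal jaw -172 rotvec [178.2    0.73  -0.37]
 shift tool mm (now) [16.2 14.9 12.5]  world [ 16.1 -10.9 -16.2]
```

```bash
python3 -m handwheel '[[[-1,0.2,0.4,0.004,0.008,0.006,1],[-0.8,0,0,0.003,0.006,0.006,1],[0,0,0,0.002,0,0,1],[0,0,0,0,0,0,1],[0,0,0,0,0,0,1]]]'
python3 -c "
from drv import *
to(592.3,7.3,200,8)"
```

```text
time: 30.9
eef_pos: [585.1, 7.0, 205.4]
tcp_rot: [-102.6, 89.5, 175.4]
ft_force: [-0.3, 0.3, -1.2]
width: 16.6
t 30.90 p [585.1   7.  205.4] jaw 7.97 xax [-0.008  0.001 -1.   ] j [-23.5  21.   24.3 103.  -10.   58.7  12.7] F [-0.3  0.3 -1.2] T [-0.03 -0.04  0.02] w 16.6
 goal jaw 8 rotvec [-0.03 -0.11  0.47]
 shift tool mm (now) [5.3 7.2 0.7]  world [ 7.2  0.3 -5.4]
```

```bash
python3 -m handwheel '[[[0,0,0.4,0.002,0.007,0.0005,1],[0,0,0,0.002,0,0,1],[0,0,0,0,0,0,1]]]'
python3 -c "
from drv import *
to(592.3,7.3,190,8)"
```

```text
time: 31.15
eef_pos: [591.1, 8.2, 201.4]
tcp_rot: [-164.1, 89.8, 113.9]
ft_force: [-0.5, 0.3, -1.9]
width: 17.1
t 31.15 p [591.1   8.2 201.4] jaw 7.97 xax [-0.001  0.003 -1.   ] j [-23.3  21.5  24.2 102.7 -10.4  58.   12.9] F [-0.5  0.3 -1.9] T [ 0.   -0.01 -0.  ] w 17.1
 goal jaw 8 rotvec [-0.03 -0.17  0.05]
 shift tool mm (now) [11.4  1.1  1.1]  world [  1.2  -0.9 -11.4]
```

```bash
python3 -m handwheel '[[[0,-0.1,0,0.005,0.0011,0.0008,1],[0,0,0,0.004,0,0,1],[0,0,0,0.002,0,0,1]]]';python3 -m handwheel '[[[0,0,0,0.003,0,0,1],[0,0,0,0.003,0,0,1],[0,0,0,0.002,0,0,1]]]'
python3 -c "
from drv import *
to(592.3,7.3,177.6,8)"
```

```text
time: 31.4
eef_pos: [592.6, 8.2, 190.1]
tcp_rot: [162.3, 89.9, 80.3]
ft_force: [0.0, 0.3, -1.2]
width: 17.0
time: 31.65
eef_pos: [592.4, 7.9, 180.8]
tcp_rot: [-144.4, 90.0, 133.7]
ft_force: [0.6, 0.5, -1.3]
width: 17.2
t 31.65 p [592.4   7.9 180.8] jaw 8.02 xax [-0.001  0.001 -1.   ] j [-22.9  22.9  23.8 103.7 -11.   55.6  13.5] F [ 0.6  0.5 -1.3] T [-0.08  0.01  0.01] w 17.2
 goal jaw 8 rotvec [ 0.02 -0.04  0.03]
 shift tool mm (now) [ 3.2 -0.2  0.5]  world [-0.1 -0.6 -3.2]
```

Engaged with no force. Next I touch the flange gently to read its height.

```bash
python3 -m handwheel '[[[0,0,0,0.002,0,0,1],[0,0,0,0.001,0,0,1]]]';python3 -m handwheel '[[[0,0,0,0.001,0,0,1],[0,0,0,0,0,0,1]]]';python3 -m handwheel '[[[0,0,0,0.001,0,0,1],[0,0,0,0,0,0,1]]]'
```

```text
time: 31.82
eef_pos: [592.5, 7.7, 177.5]
tcp_rot: [-133.0, 89.9, 145.0]
ft_force: [-2.7, 0.7, 7.4]
width: 16.7
time: 31.98
eef_pos: [592.7, 7.6, 178.0]
tcp_rot: [-163.5, 89.9, 114.5]
ft_force: [-1.5, 0.4, -2.2]
width: 17.2
time: 32.15
eef_pos: [592.7, 7.7, 177.7]
tcp_rot: [-179.8, 89.9, 98.2]
ft_force: [-1.0, 0.8, -1.0]
width: 17.3
```

```bash
python3 -m handwheel '[[[6,0,0,0,0.0002,0,1],[6,0,0,0.0001,0.0003,0,1],[6,0,0,0.0001,0.0003,0,1],[6,0,0,0.0002,0.0003,0,1],[6,0,0,0.0001,0.0003,0,1],[4,0,0,0.0002,0.0002,0,1],[0,0,0,0,0,0,1]]]'
python3 -c "
from drv import *
to(592.3,7.3,177.6,-31)"
```

```text
time: 32.73
eef_pos: [593.6, 6.3, 177.1]
tcp_rot: [-97.7, 89.9, 144.6]
ft_force: [-0.2, 1.4, 0.4]
width: 17.1
t 32.73 p [593.6   6.3 177.1] jaw -27.66 xax [-0.001  0.001 -1.   ] j [-28.8  24.5  32.2 104.1 -15.5  55.9 -17.8] F [-0.2  1.4  0.4] T [-0.08  0.21  0.03] w 17.1
 goal jaw -31 rotvec [ 3.34 -0.01  0.09]
 goal jaw 149 rotvec [-1.7665e+02 -1.3000e-01 -1.0000e-02]
 goal jaw -211 rotvec [-1.7665e+02 -1.3000e-01 -1.0000e-02]
 shift tool mm (now) [-0.5 -1.6 -0.3]  world [-1.3  1.   0.5]
```

```bash
python3 -m handwheel '[[[3.5,0,0,0,0.0001,0,1],[0,0,0,0,0,0,1]]]'; python3 -m handwheel '[[[0,0,0,0.001,0,0,1],[0,0,0,0.0005,0,0,1]]]'
python3 -c "
from drv import *
to(592.3,7.3,177.6,-31)"
```

```text
time: 32.9
eef_pos: [593.6, 6.2, 177.0]
tcp_rot: [-75.5, 89.9, 163.5]
ft_force: [-0.4, -0.2, 0.9]
width: 17.0
time: 33.07
eef_pos: [593.9, 6.2, 176.9]
tcp_rot: [-109.5, 89.9, 129.7]
ft_force: [-2.8, -0.2, 4.4]
width: 16.9
t 33.07 p [593.9   6.2 176.9] jaw -30.74 xax [-0.001  0.001 -1.   ] j [-29.2  24.6  32.9 104.1 -15.9  55.9 -20.5] F [-2.8 -0.2  4.4] T [-0.1   0.69 -0.02] w 16.9
 goal jaw -31 rotvec [ 0.26 -0.03  0.07]
 goal jaw 149 rotvec [-1.7974e+02 -1.2000e-01 -4.0000e-02]
 goal jaw -211 rotvec [-1.7974e+02 -1.2000e-01 -4.0000e-02]
 shift tool mm (now) [-0.7 -1.9 -0.2]  world [-1.6  1.1  0.7]
```

Height is as predicted (176.9). I'll turn back about 8° within the play, then lift.

```bash
python3 -m handwheel '[[[-4,0,0,-0.0007,0,0,1],[-4,0,0,0,0,0,1],[0,0,0,-0.005,0,0,1],[0,0,0,-0.01,0,0,1],[0,0,0,-0.015,0,0,1],[0,0,0,-0.01,0,0,1],[0,0,0,0,-0.015,0.012,1],[0,0,0,0,-0.02,0.018,1],[0,0,0,0,-0.02,0.018,1],[0,0,0,0,-0.015,0.015,1],[0,0,0,0,-0.005,0.005,1],[0,0,0,0,0,0,1]]]'
python3 -c "
from drv import *
to(515,-333.6,212,21)
for k in range(4):
  im,d=cams.get_image('top'); acc=im.astype(float) if k==0 else acc+im
im=(acc/4).astype(np.uint8); cv2.imwrite('pics/t11raw.png',im)
c=im[170:206,280:322]; cv2.imwrite('pics/t11.png',cv2.resize(c,(672,576),interpolation=cv2.INTER_CUBIC)[:,:,::-1])"
```

```text
time: 34.07
eef_pos: [498.3, -28.7, 222.9]
tcp_rot: [136.7, 89.5, 24.7]
ft_force: [0.4, 0.6, -1.5]
width: 16.9
t 34.07 p [498.3 -28.7 222.9] jaw -22.01 xax [ 0.007  0.003 -1.   ] j [-30.4  11.4  33.7 113.6  -7.8  56.7 -15. ] F [ 0.4  0.6 -1.5] T [ 0.05 -0.04 -0.02] w 16.9
 goal jaw 21 rotvec [-43.01  -0.2   -0.43]
 goal jaw 201 rotvec [136.99  -0.53   0.25]
 goal jaw -159 rotvec [136.99  -0.53   0.25]
 shift tool mm (now) [ 10.  129.7 276.5]  world [  16.7 -304.9  -10.9]
```

View pics/t11.png

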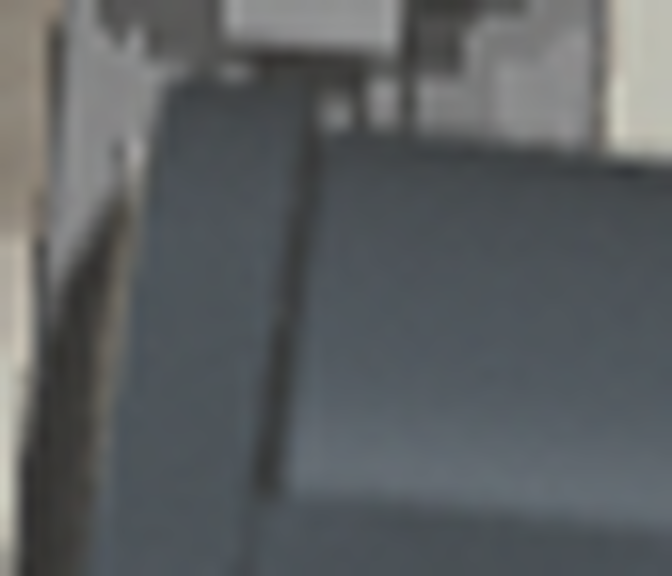

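```bash
python3 -m handwheel '[[[-7,0,0,0,0.014,0.030,1],[0,-0.2,-0.4,0.001,0.015,0.032,1],[0,0,0,0.001,0.016,0.033,1],[0,0,0,0,0.016,0.033,1],[0,0,0,0,0.016,0.033,1],[0,0,0,0,0.016,0.033,1],[0,0,0,0,0.015,0.03,1],[0,0,0,0,0.008,0.016,1],[0,0,0,0,0,0,1],[0,0,0,0,0,0,1]]]'
python3 -c "
from drv import *
to(517.6,-334.6,200,21)
for n in ('top','side'):
  im,d=cams.get_image(n)
  if n=='top':
    c=im[170:206,280:322]; cv2.imwrite('pics/t12.png',cv2.resize(c,(672,576),interpolation=cv2.INTER_CUBIC)[:,:,::-1])
    c=im[170:260,360:450]; cv2.imwrite('pics/t12b.png',cv2.resize(c,(630,630),interpolation=cv2.INTER_CUBIC)[:,:,::-1])
  else:
    c=im[110:200,310:420]; cv2.imwrite('pics/s12.png',cv2.resize(c,(770,630)[0:2],interpolation=cv2.INTER_CUBIC)[:600,:,::-1])
"
```

```text
time: 35.1
eef_pos: [565.1, -291.9, 215.0]
tcp_rot: [-5.0, 89.7, -108.6]
ft_force: [0.1, 1.2, -2.1]
width: 17.0
t 35.10 p [ 565.1 -291.9  215. ] jaw -13.58 xax [-0.002 -0.005 -1.   ] j [ -2.   26.8  35.7  96.3 -16.9  62.4  25.1] F [ 0.1  1.2 -2.1] T [0.02 0.01 0.05] w 17.0
 goal jaw 21 rotvec [-34.58   0.3    0.12]
 goal jaw 201 rotvec [145.41   0.16  -0.4 ]
 goal jaw -159 rotvec [145.41   0.16  -0.4 ]
 shift tool mm (now) [ 15.3 -36.1  52.5]  world [-47.5 -42.7 -15. ]
```

View pics/t12.png

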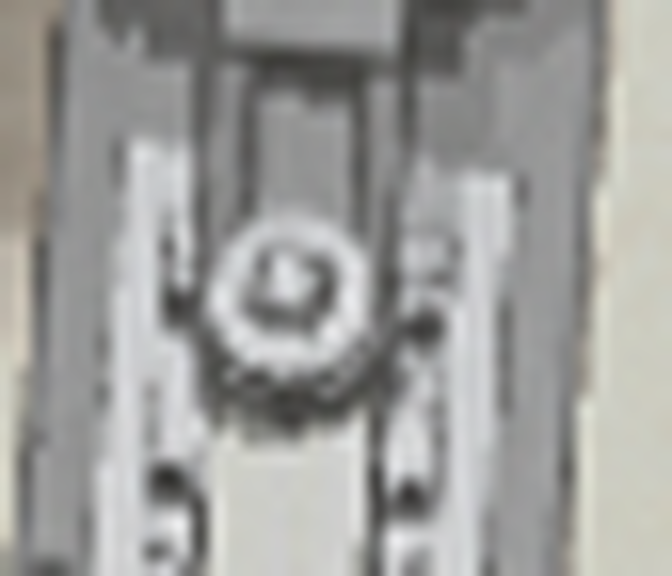

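View pics/t12b.png

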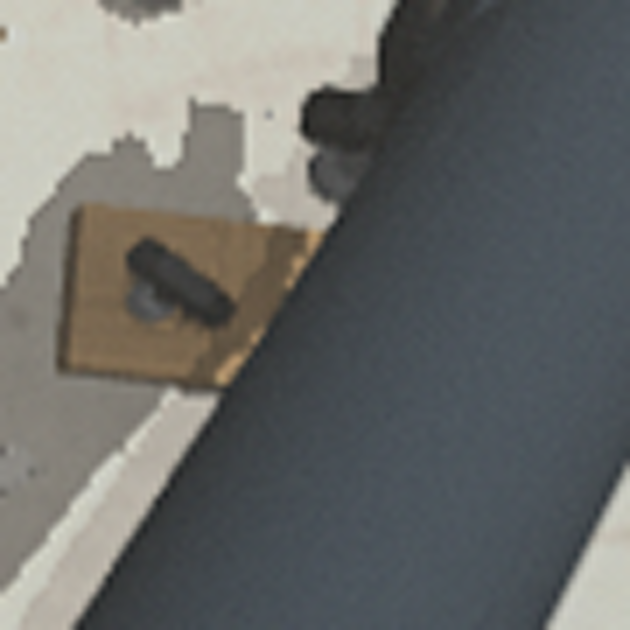

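View pics/s12.png

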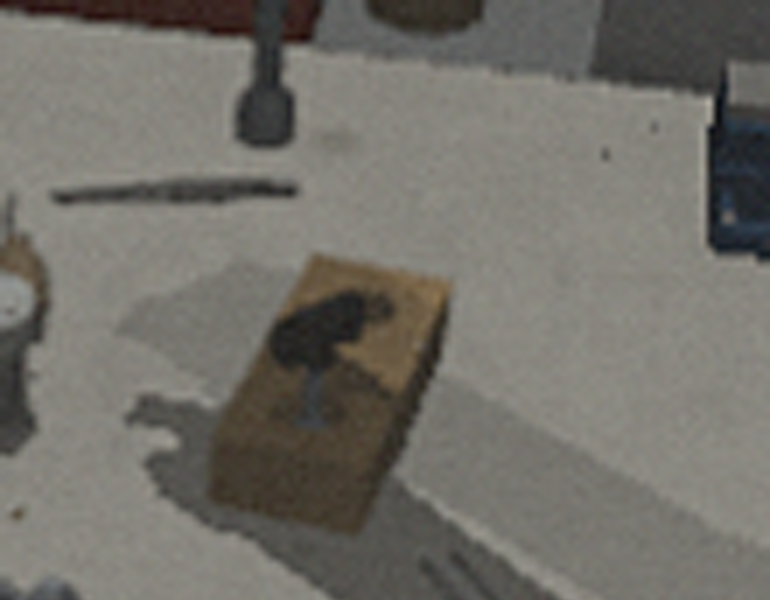

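```bash
python3 -c "
from drv import *
a=atz('top',[[350+387/6,170+272/6],[350+356/6,170+272/6],[350+413/6,170+272/6]],36);print(a.round(1), np.round(atz('side',[[310+375/7,110+305/7]],36),1))
s,M=st()
im,d=cams.get_image('top');g=models.regions_of('driver_stand','top')
im,d=cams.get_image('side')
drv()
gs=models.regions_of('driver_stand','side')
for q in gs[:1]:
  P,u,v=cloud('side',d,q['pixels']);t=P[(P[:,2]>31)&(P[:,2]<40)];rc=cv2.minAreaRect(t[:,:2].astype(np.float32));print(q['conf'],rc)
"

```

```text
[[ 515.6 -337.9   36. ]
 [ 515.8 -322.5   36. ]
 [ 515.4 -350.8   36. ]] [[ 509.1 -334.    36. ]]
handle 136 lat mid [-22.3  19.9] depthward 50/95 [17.8 32.3]
shank 49 lat mid [-5.9  4.9] depthward 50/95 [5.4 7.2]
socket 49 lat mid [-12.3  12.2] depthward 50/95 [ 8.1 11.5]
lat dir world [-0.99 -0.12  0.  ] view [-0.12  0.99  0.  ]
flange lat rel(591.2,4.5) [-22.5  12. ] depthw [-15.8   5.7  14.1] zmax [103.79978619 117.04375942]
0.65 ((523.8584594726562, -288.17169189453125), (172.29112243652344, 71.40052032470703), 82.26943969726562)
```

```bash
python3 -c "
import numpy as np
D=[(588.8,5.5,117.9),(589.1,5.5,94.9),(590.1,7.3,60.4),(592.3,7.3,4.5),(592.7,7.7,8),(593.6,6.3,-27.7),(593.9,6.2,-30.7)]
A=[];b=[]
for x,y,j in D:
  c,s=np.cos(np.radians(j)),np.sin(np.radians(j))
  A+= [[1,0,-c,-s],[0,1,-s,c]]; b+=[x,y]
s=np.linalg.lstsq(np.array(A),np.array(b),rcond=None);print(s[0], (np.array(A)@s[0]-b).round(1))
a,bb=s[0][2:]
for j in (21,-13.6,0):
  c,sn=np.cos(np.radians(j)),np.sin(np.radians(j)); print(j,'axis-TCP',a*c+bb*sn,a*sn-bb*c)
"

```

```text
[591.46487352   4.97038029  -1.30755852   2.28772476] [ 0.  -0.4 -0.   0.6  0.  -0.1  0.3  0.1 -0.3 -0.3  0.1  0.1 -0.1  0.1]
21 axis-TCP -0.4008638129706851 -2.604362125419541
-13.6 axis-TCP -1.8088363260582463 -1.916117173452942
0 axis-TCP -1.3075585242405077 -2.287724761101119
```

```bash
python3 -m handwheel '[[[0,0.3,0.1,0,-0.012,0.016,1],[0,0,0,0,-0.014,0.018,1],[0,0,0,0,-0.01,0.016,1],[-7,0,0,0,0,0,1],[-7,0,0,0,0,0,1],[-7,0,0,0,0,0,1],[-7,0,0,0,0,0,1],[-6.5,0,0,0,0,0,1],[0,0,0,0,0,0,1]]]'
python3 -c "
from drv import *
to(516.7,-333.4,130,21)"
```

```text
time: 36.2
eef_pos: [518.0, -323.8, 218.4]
tcp_rot: [91.1, 89.5, 24.2]
ft_force: [-0.2, -0.5, -1.2]
width: 17.3
t 36.20 p [ 518.  -323.8  218.4] jaw 23.07 xax [ 0.007  0.003 -1.   ] j [  7.5  22.7  27.8  99.4 -12.4  60.7  62.5] F [-0.2 -0.5 -1.2] T [-0.02 -0.01  0.06] w 17.3
 goal jaw 21 rotvec [ 2.07 -0.02 -0.46]
 goal jaw 201 rotvec [-1.7793e+02  7.1000e-01 -3.0000e-02]
 goal jaw -159 rotvec [-1.7793e+02  7.1000e-01 -3.0000e-02]
 shift tool mm (now) [88.4 -5.7  8.4]  world [ -1.3  -9.6 -88.4]
```

```bash
python3 -m handwheel '[[[2,0,-0.4,0.015,-0.004,0.006,1],[0,0,0,0.025,-0.002,0.003,1],[0,0,0,0.025,0,0,1],[0,0,0,0.012,0,0,1],[0,0,0,0,0,0,1],[0,0,0,0,0,0,1]]]'
python3 -c "
from drv import *
to(516.7,-333.4,115,21)"
```

```text
time: 36.7
eef_pos: [516.4, -335.0, 136.4]
tcp_rot: [21.6, 89.8, -48.6]
ft_force: [-0.2, -0.9, -1.0]
width: 17.3
t 36.70 p [ 516.4 -335.   136.4] jaw 19.78 xax [ 0.002 -0.002 -1.   ] j [  9.4  28.4  26.9 103.1 -15.8  52.   63. ] F [-0.2 -0.9 -1. ] T [-0.03 -0.02 -0.02] w 17.3
 goal jaw 21 rotvec [-1.22  0.14 -0.05]
 goal jaw 201 rotvec [ 1.7878e+02 -8.0000e-02 -2.2000e-01]
 goal jaw -159 rotvec [ 1.7878e+02 -8.0000e-02 -2.2000e-01]
 shift tool mm (now) [21.4  0.8 -1.4]  world [  0.3   1.6 -21.4]
```

```bash
python3 -m handwheel '[[[-1,0,0,0.006,0.0008,-0.0014,1],[0,0,0,0.006,0,0,1],[0,0,0,0.004,0,0,1],[0,0,0,0,0,0,1]]]'
python3 -c "
from drv import *
to(516.7,-333.4,115,21)
im=drv()
c=im[110:200,310:420]; cv2.imwrite('pics/s13.png',cv2.resize(c,(770,630),interpolation=cv2.INTER_CUBIC)[:600,:,::-1])
im,d=cams.get_image('top');c=im[170:260,360:450]; cv2.imwrite('pics/t13.png',cv2.resize(c,(600,600),interpolation=cv2.INTER_CUBIC)[:,:,::-1])"
```

```text
time: 37.03
eef_pos: [517.8, -333.8, 120.2]
tcp_rot: [22.7, 89.7, -46.6]
ft_force: [-0.1, 0.1, -2.4]
width: 16.7
t 37.03 p [ 517.8 -333.8  120.2] jaw 20.69 xax [ 0.004 -0.004 -1.   ] j [  9.8  29.4  26.1 103.9 -16.3  50.1  64.1] F [-0.1  0.1 -2.4] T [0.02 0.   0.03] w 16.7
 goal jaw 21 rotvec [-0.31  0.29 -0.12]
 goal jaw 201 rotvec [179.69  -0.19  -0.45]
 goal jaw -159 rotvec [179.69  -0.19  -0.45]
 shift tool mm (now) [ 5.2 -0.9 -0.8]  world [-1.1  0.4 -5.2]
handle 117 lat mid [-23.9  19.4] depthward 50/95 [15.  32.2]
shank 43 lat mid [-7.6  4.2] depthward 50/95 [3.3 5.8]
socket 34 lat mid [-13.9   9.1] depthward 50/95 [ 6.5 11.1]
lat dir world [-1.   -0.07  0.  ] view [-0.07  1.    0.  ]
flange lat rel(591.2,4.5) [-23.6  11.8] depthw [-16.2   5.5  15.3] zmax [103.01243447 118.08040479]
```

View pics/s13.png

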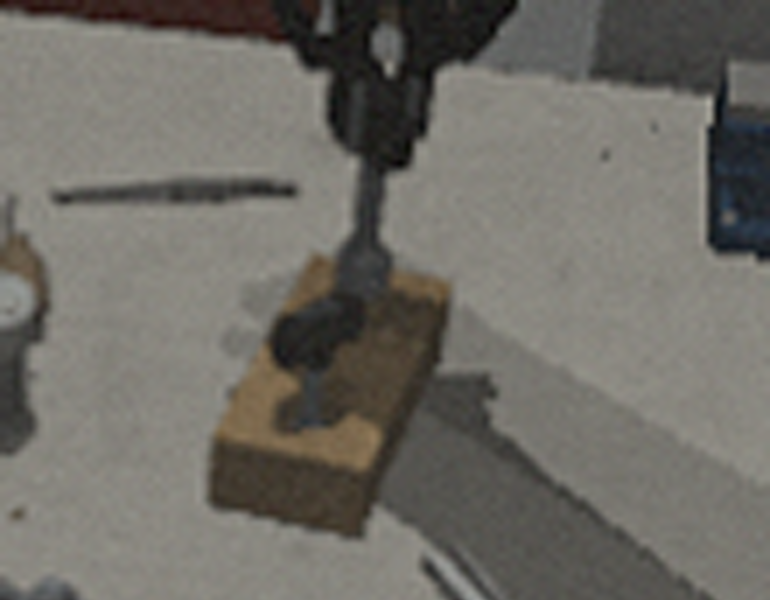

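View pics/t13.png

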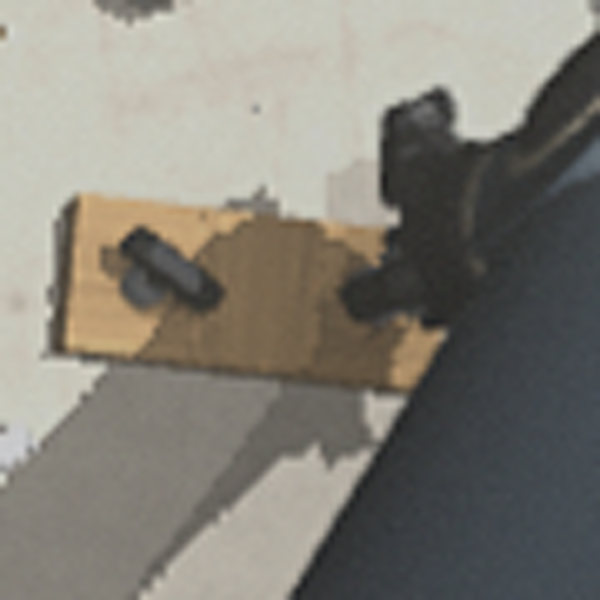

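```bash
python3 -c "
from drv import *
for p in [(516,-336.5,36),(515.5,-333.7,36),(517.2,-337.2,36),(517.4,-336.4,45)]:
  q=proj('side',[p])[0]; t=proj('top',[p])[0]; print(p,q.round(1),'s12zoom',((q-[310,110])*7).round(),'top',t.round(1),'t13zoom',((t-[360,170])*6.67).round())
im,d=cams.get_image('side')
for y in (0,1):pass
a=cv2.imread('pics/s12.png'); cv2.imwrite('pics/s12c.png',cv2.resize(a[240:420,260:470],None,fx=3,fy=3))
a=cv2.imread('pics/side0.png')[130:190,330:400]; cv2.imwrite('pics/side0c.png',cv2.resize(a,None,fx=9,fy=9,interpolation=cv2.INTER_CUBIC))
"
```

```text
(516, -336.5, 36) [361.6 152.9] s12zoom [361. 300.] top [414.  215.2] t13zoom [360. 301.]
(515.5, -333.7, 36) [361.6 153.4] s12zoom [361. 304.] top [413.1 215.4] t13zoom [354. 303.]
(517.2, -337.2, 36) [361.2 152.7] s12zoom [359. 299.] top [414.2 214.8] t13zoom [362. 299.]
(517.4, -336.4, 45) [361.4 150.5] s12zoom [360. 284.] top [414.8 214.4] t13zoom [365. 296.]
```

View pics/s12c.png

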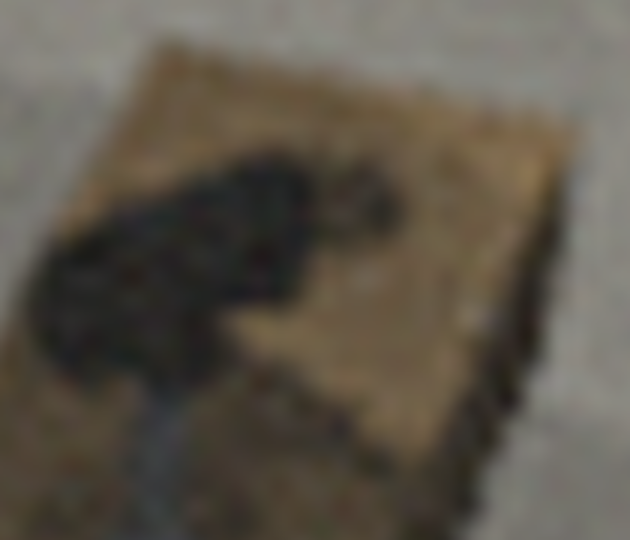

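View pics/side0c.png

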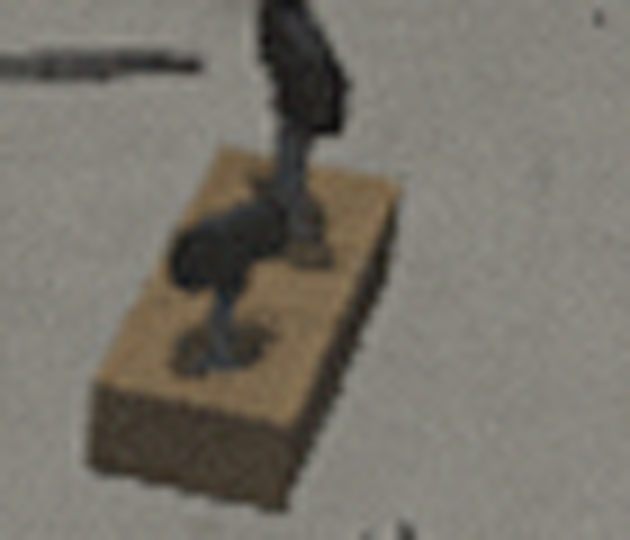

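The right edge of the hole puts its centre near (516,-335.5). I'll correct by about 1.4 mm and lower in small steps.

```bash
python3 -m handwheel '[[[0,0.25,-0.1,0.002,-0.0009,-0.0012,1],[0,0,0,0.003,0,0,1],[0,0,0,0,0,0,1]]]'; python3 -m handwheel '[[[0,0,0,0.003,0,0,1],[0,0,0,0.002,0,0,1],[0,0,0,0,0,0,1]]]'
python3 -c "
from drv import *
to(516.4,-332.9,105,21)"
```

```text
time: 37.43
eef_pos: [517.4, -334.0, 117.1]
tcp_rot: [42.8, 89.7, -26.6]
ft_force: [-0.3, 1.3, -1.2]
width: 17.0
time: 37.68
eef_pos: [517.5, -334.1, 111.8]
tcp_rot: [43.2, 89.7, -26.1]
ft_force: [0.2, -1.0, -1.5]
width: 16.9
t 37.68 p [ 517.5 -334.1  111.8] jaw 20.66 xax [ 0.004 -0.002 -1.   ] j [ 10.1  30.   25.8 104.2 -16.8  49.2  64.5] F [ 0.2 -1.  -1.5] T [-0.01  0.06  0.01] w 16.9
 goal jaw 21 rotvec [-0.34  0.21 -0.19]
 goal jaw 201 rotvec [179.66  -0.3   -0.33]
 goal jaw -159 rotvec [179.66  -0.3   -0.33]
 shift tool mm (now) [ 6.8 -0.7 -1.6]  world [-1.1  1.2 -6.8]
```

```bash
python3 -m handwheel '[[[0,0.2,-0.2,-0.001,-0.0007,-0.0016,1],[0,0,0,0.002,0,-0.0003,1],[0,0,0,0.002,0,0,1]]]'; python3 -m handwheel '[[[0,0,0,0.003,0,0,1],[0,0,0,0.002,0,0,1]]]'
python3 -c "
from drv import *
to(516.4,-332.9,105,21)"
```

```text
time: 37.93
eef_pos: [516.2, -332.6, 108.8]
tcp_rot: [-54.9, 90.0, -124.2]
ft_force: [-0.3, 0.2, -1.5]
width: 16.7
time: 38.1
eef_pos: [516.3, -332.6, 103.5]
tcp_rot: [11.7, 90.0, -57.7]
ft_force: [-0.4, 0.1, -1.5]
width: 17.2
t 38.10 p [ 516.3 -332.6  103.5] jaw 20.65 xax [ 0. -0. -1.] j [ 10.2  30.6  25.6 104.6 -17.   48.6  64.7] F [-0.4  0.1 -1.5] T [-0.02 -0.04 -0.05] w 17.2
 goal jaw 21 rotvec [-0.35  0.02 -0.  ]
 goal jaw 201 rotvec [ 1.7965e+02 -1.0000e-02 -3.0000e-02]
 goal jaw -159 rotvec [ 1.7965e+02 -1.0000e-02 -3.0000e-02]
 shift tool mm (now) [-1.5 -0.   0.3]  world [ 0.1 -0.3  1.5]
```

Mouth is at 28, 8 mm into the hole with no force. Continuing down to the bottom (TCP ≈ 81.3).

```bash
python3 -m handwheel '[[[0,0,0,0.004,0,0,1],[0,0,0,0.005,0,0,1],[0,0,0,0.004,0,0,1],[0,0,0,0.003,0,0,1]]]'; python3 -m handwheel '[[[0,0,0,0.002,0,0,1],[0,0,0,0.002,0,0,1]]]'; python3 -m handwheel '[[[0,0,0,0.001,0,0,1],[0,0,0,0.001,0,0,1]]]'
```

```text
time: 38.43
eef_pos: [516.4, -332.5, 85.7]
tcp_rot: [9.9, 90.0, -59.4]
ft_force: [-0.8, 0.3, -1.6]
width: 16.9
time: 38.6
eef_pos: [516.3, -332.6, 81.1]
tcp_rot: [-94.9, 90.0, -164.3]
ft_force: [-1.8, 0.8, 17.0]
width: 17.1
time: 38.77
eef_pos: [516.3, -332.9, 81.2]
tcp_rot: [174.1, 89.9, 104.8]
ft_force: [-2.6, 2.6, 6.2]
width: 17.1
```

```bash
python3 -m handwheel '[[[0,0,0,0,0,0,0.7],[0,0,0,0,0,0,0.6],[0,0,0,0,0,0,0.4],[0,0,0,0,0,0,0.3],[0,0,0,0,0,0,0.3],[0,0,0,-0.01,0,0,0.3],[0,0,0,-0.03,0,0,0.3],[0,0,0,-0.04,0,0,0.3],[0,0,0,-0.03,0,0,0.3],[0,0,0,-0.02,0,0,0.3],[0,0,0,-0.01,0,0,0.3],[0,0,0,0,0,0,0.3]]]'
python3 -m handwheel '[[[0,0,0,0,0.02,-0.012,0.3],[0,0,0,0,-0.03,-0.02,0.3],[0,0,0,0,-0.03,-0.02,0.3],[0,0,0,0,-0.03,-0.02,0.3],[0,0,0,0,0,0,0.3],[0,0,0,0,0,0,0.3]]]'
python3 -c "
from drv import *
to(516.4,-332.9,105,21)
im,d=cams.get_image('side')
c=im[110:260,250:420]; cv2.imwrite('pics/s14.png',cv2.resize(c,(680,600),interpolation=cv2.INTER_CUBIC)[:,:,::-1])
im,d=cams.get_image('top');c=im[140:260,180:450]; cv2.imwrite('pics/t14.png',cv2.resize(c,(800,356),interpolation=cv2.INTER_CUBIC)[:,:,::-1])"
```

```text
time: 39.77
eef_pos: [516.1, -333.6, 229.8]
tcp_rot: [-147.0, 89.9, 143.6]
ft_force: [0.1, 0.4, 0.3]
width: 60.0
time: 40.27
eef_pos: [419.6, -286.4, 223.0]
tcp_rot: [-131.5, 89.4, 159.2]
ft_force: [0.7, -0.3, 1.0]
width: 59.5
t 40.27 p [ 419.6 -286.4  223. ] jaw 20.71 xax [-0.01   0.004 -1.   ] j [  3.9  12.7  30.2 111.8  -7.3  58.1  58.2] F [ 0.7 -0.3  1. ] T [ 0.01 -0.07  0.03] w 59.5
 goal jaw 21 rotvec [-0.3  -0.41  0.47]
 goal jaw 201 rotvec [179.7    0.73   0.65]
 goal jaw -159 rotvec [179.7    0.73   0.65]
 shift tool mm (now) [116.8  75.   78.6]  world [  96.8  -46.5 -118. ]
```

View pics/s14.png

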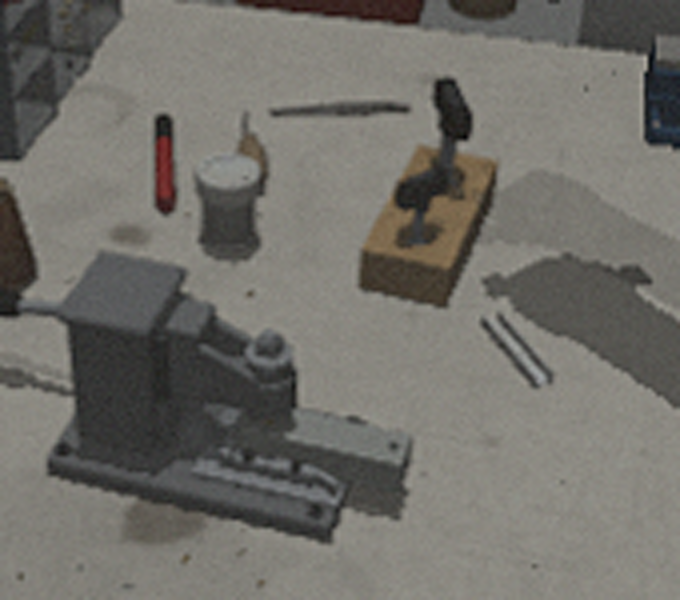

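View pics/t14.png

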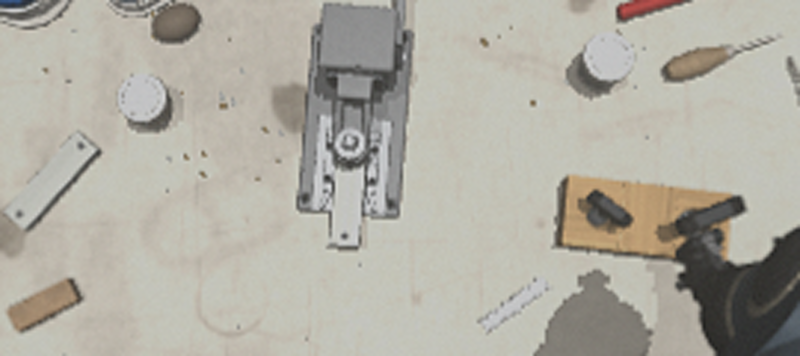

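```bash
python3 -c "
from drv import *
r1=[]
for n in ('top','side'):
  im,d=cams.get_image(n); P,u,v=cloud(n,d); X=(P[:,:2]-o)@ex; Y=(P[:,:2]-o)@ey; Z=P[:,2]
  m=(abs(Z-46)<5)&(X>-110)&(X<-25)&(abs(Y)<25); f=(Z>8)&(Z<26)&(abs(Y)>22)&(abs(Y)<48)&(X<-20)&(X>-75)
  print(n,'block front x',np.percentile(X[m],1).round(1),'foot front',np.percentile(X[f],1).round(1),'z',np.median(Z[m]).round(1))
print(r.sense()['time']); print(r.sign_off())"
```

```text
top block front x -91.4 foot front -57.5 z 45.2
side block front x -90.3 foot front -55.5 z 46.9
40.4667
the job is handed in; nothing more can be done
None
```

The job is done and handed in at 40.5 s. The thick block is home under the stop screw, the screw is set to light contact, and the large driver is back upright in its own hole.

- **Block:** It lies flat in the guide against the back fence. It did not move when I pushed its front face with about 8 N. At the end its front measured 34 to 35 mm beyond the foot (35 expected), with its top at about 46 mm (46 expected).
- **Stop screw:** I put it at about 5.0 rad, where contact is at 4.71. By the given spring rate that is roughly 4 N of nose force. Three readings agree:
    - the head angle seen from above before the last turn;
    - the turn of the driver;
    - the flange height felt with the driver, about 101.6 mm, after a bench touch showed the driver had not slipped lengthwise in the grip.
- **Not tested directly:** The contact force itself was too small to feel at the wrist, and I did not do a drag test on the block. The flange height alone leaves it between about 1 and 7 N. The head angle after the last turn fitted the expected value only roughly (about 30° by eye against 22°), at low image resolution.
- **What went wrong:** On the first approach to the screw the arm sagged and the driver's socket bumped the press or screw. The wrist then read about 10 N at most. I lifted clear and re-aligned.
- **Bystanders:** The final pictures show no visible change in the thin block, small driver, grey and beige jars, pebble, beech block or channel.

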